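Find the socket that fits the hub nut

TASK

Find which of the three look-alike sockets fits the big hex nut on the wheel hub by trying them on it from above; stand any that do not fit back upright on the bench. Push the one that fits fully down over the nut and finish holding it there by its square adapter, still gripped; do not disturb the other things on the bench.

Things in the scene. Friction and masses are not known exactly. Their poses are not given: they have to be found in the camera images.
- hub: fixed wheel hub, axis upright: steel plate 130 x 130 x 12 mm, round boss 92 across, washer 60 across (top at 55 mm), on it the hex nut, 30 mm across flats, 18 tall (top at 73), and a 16 mm stud to 80 mm. It does not turn. Origin: centre of the plate's underside, on the bench; z up through the nut; two opposite flats of the nut face +x and -x
- nut_seat (a point): centre of the nut's underside on the washer, 55 mm above the bench, axes as the hub. The socket that fits has a bore 2 mm wider than the nut (+-7 degrees of turn) and goes down until its mouth is here; the other two, at least 4 mm too narrow, stop on the nut's top, 18 mm higher
- socket_a: one of 3 sockets alike outside (steel, about 0.45 kg), standing mouth down. Below: round, 46 mm across, 45 tall, hexagonal bore 30 deep in the underside. Above: square adapter 24 x 24 mm, 45 to 95 mm above the mouth, to hold it by. Origin: centre of the mouth; z up the axis; adapter faces look along x and y; two opposite bore flats face +x and -x. Which one fits is not told; only trying tells
- socket_b: one of 3 sockets alike outside (steel, about 0.45 kg), standing mouth down. Below: round, 46 mm across, 45 tall, hexagonal bore 30 deep in the underside. Above: square adapter 24 x 24 mm, 45 to 95 mm above the mouth, to hold it by. Origin: centre of the mouth; z up the axis; adapter faces look along x and y; two opposite bore flats face +x and -x. Which one fits is not told; only trying tells
- socket_c: one of 3 sockets alike outside (steel, about 0.45 kg), standing mouth down. Below: round, 46 mm across, 45 tall, hexagonal bore 30 deep in the underside. Above: square adapter 24 x 24 mm, 45 to 95 mm above the mouth, to hold it by. Origin: centre of the mouth; z up the axis; adapter faces look along x and y; two opposite bore flats face +x and -x. Which one fits is not told; only trying tells
- grease_tin: bystander: closed metal tin, 64 mm across, 55 tall; origin at its underside, on the bench
- spacer: bystander: flat steel spacer ring, 52 mm across, 12 thick; origin at its underside, on the bench
- oil_bottle: bystander: capped grey plastic bottle, 56 mm across, 150 tall; origin at its underside, on the bench
- bearing: bystander: steel bearing ring, 70 mm across, 22 thick; origin at its underside, on the bench
- spanner: bystander: open-ended spanner lying flat
- screwdriver: bystander: screwdriver lying flat
- parts_cup: bystander: open steel cup, 70 mm across, 50 tall; origin at its underside, on the bench

How it is judged:
By the outcome, as a careful person would: the job done as asked, in the order asked, and still so for the second after the job is handed in, while the arm keeps its last pose, push and grip.
It also fails if it takes over 72 s, if anything falls off the work surface, if the arm or the gripper's body presses on something with over 40 N, if the wrist force passes 120 N, or if a joint passes its speed limit or range.

ROBOT

A 7-joint arm with a two-finger parallel gripper is mounted at the origin on the work surface. World frame = base frame: x ahead of the robot, y to its left, z up, the work surface at z = 0. Lengths are in m, angles in rad, forces in N, time in s.
With the tool pointing down it reaches from about 0.4 to 0.9 m from the base axis. Payload 5.6 kg.
Tool frame: the origin (TCP) lies at the very end of the fingers, on their centre line; the grasp point (between the pads) lies 19 mm behind it (manip.pinch_z is the x of the grasp point in the tool frame, in m); x points along the fingers, z is the direction in which the jaws open and shut, and the axes are right-handed (so a half turn about x gives the same grasp; the last joint's range is limited). The gripper opens to 92 mm and grips with 3 to 60 N. Pads are 20 mm wide; open, the fingers measure 128 mm over their backs; the gripper's body (75 mm by 189 mm) begins 69 mm behind the grasp point.
Start: joints at [1.148, 0.468, -0.012, 1.603, 0.006, 1.071, -0.056], TCP at [0.241, -0.604, 0.215] pointing down, gripper open.
Joint ranges: [-2.53, 2.53], [-0.31, 2.02], [-1.57, 1.55], [0.28, 2.44], [-1.29, 4.43], [0.15, 1.84], [-2.92, 2.92]. Speed limits (rad/s): [2.57, 2.57, 3.14, 3.14, 3.14, 3.14, 3.14].

INTERFACE

Orientations are given as a unit quaternion [x, y, z, w].
In Python, from workcell import manip gives the robot as it stands.
- The arm moves only by the tool step_arm, never from a script. Its argument "motion" is a list of rows, each a list of 5 numbers: the shift along the tool's x, y, z normalised to -1 to 1, where 1 is 300 mm, then the turn about the tool's x normalised to -1 to 1, where 1 is 180 degrees, then the opening, from 0 (shut) to 1 (fully open). In form: [[x, y, z, roll, fingers], ...]. A call has 1 to 5 rows; each row shifts and turns the pose as measured when the row begins, along the tool's axes as they then stand; what a row does not reach is not made up. A row lasts 1/10 s, in which the tool goes at most 50 mm and 8.59 degrees, less where a joint would pass 70% of its speed; a pose out of reach is approached as far as the arm can. A call with a number of a shift or a turn outside -1 to 1 is refused whole. A call with a gripper value outside its range is refused whole. The fingers move at their own pace and stop on an object; "newtons" is the grip in N (left out, the last holds). Time passes only in rows, so rows that do not move let the fingers close. It gives the time, the measured TCP pose, the force and the opening at its end, in the units of the state.
- manip.get_obs(): the state, without advancing time (a new reading comes with each control period).
- manip.read_camera(name): name is "scene" or "top"; returns the picture (400x640x3 uint8, red, green, blue); there is no depth.
- manip.camera_model(name): a dict with "fx", "fy", "cx", "cy" (pixels), "rvec" (rotation vector, rad) and "tvec" (3), from world to camera coordinates, as OpenCV has them. Camera axes: x right, y down, z forward; pixel columns grow to the right and rows downward; lengths in m; the calibration is good to about 2 mm. A picture is of the moment at which its call begins. camera_model takes no time and is no camera call.
- manip.hand_in(): hands the job in, once; it reports no verdict.
The state is a dict: "time_s": time; "joint_positions": joint angles; "dq": joint speeds; "joint_efforts": joint torques, N m; "tcp_pos": TCP position; "eef_rot": TCP orientation; "wrist_force": force on the tool from outside, world axes, zero at the start; "torque": the same for the moment, N m; "gripper_width": finger opening in m.
Only numpy, scipy, OpenCV 4.12 (cv2) and the standard library are available. Lean on these libraries where they do the work, as an engineer would, in place of code of your own. Each camera call takes 0.05 s, during which the arm holds its last target.

## Working session

There is one attempt and no reset: what is moved stays moved. The work goes in short steps, Python scripts to look and compute and a tool call to move; the robot and the scene stay as the last step left them, time stands still between calls to the robot, and variables do not carry over. Pictures are saved under pics/ and viewed, and the job is handed in when it is done.

Besides the shell and the picture viewer there is one more tool, called after "Call:" as name(argument=value, ...), one argument or row to a line, values as JSON. step_arm: Moves the arm, as the interface text tells. Scaled input: -1 to 1 covers 300 mm each way for a shift and 180 degrees each way for a turn. Its arguments: {"type":"object","properties":{"motion":{"type":"array","items":{"type":"array","items":{"type":"number","minimum":-1,"maximum":1}}},"newtons":{"type":"number"}},"required":["motion"]}

```bash
ls; mkdir -p pics
python3 - <<'E'
from workcell import manip
import cv2
print(manip.get_obs(), manip.pinch_z)
for n in ("scene","top"):
    im=manip.read_camera(n); cv2.imwrite(f"pics/{n}0.png",im[:,:,::-1]); print(n,manip.camera_model(n))
E
```

```text
pics
{'time_s': 0.0, 'joint_positions': array([ 1.14800906,  0.46838269, -0.01161237,  1.60364476,  0.00598537,
        1.07138549, -0.05628707]), 'dq': array([ 4.11592227e-04, -6.49887788e-04, -1.09935372e-03,  1.93119709e-04,
        1.06286783e-03,  9.50704875e-04,  6.60792390e-05]), 'joint_efforts': array([ 1.02159367e-03, -5.20581436e+01, -1.19308455e-02, -2.43749517e+01,
       -5.66155929e-02,  1.75569509e-02,  1.59811161e-04]), 'tcp_pos': array([ 0.24069279, -0.60315319,  0.21362802]), 'eef_rot': array([ 0.39697129,  0.58592233, -0.39632719,  0.58483636]), 'wrist_force': array([ 0.34692964,  0.308823  , -0.0915579 ]), 'torque': array([-0.01601405, -0.01779472,  0.02487531]), 'gripper_width': 0.09178927966932261} -0.0187
scene {'fx': 408.085530791966, 'fy': 408.085530791966, 'cx': 322.3781302846222, 'cy': 204.4141629877249, 'rvec': array([ 1.1137994 ,  2.26784158, -1.10869368]), 'tvec': array([ 0.387056  , -0.20363344,  1.23528746])}
top {'fx': 392.5904254593371, 'fy': 392.5904254593371, 'cx': 319.9648340286163, 'cy': 205.26668431207216, 'rvec': array([ 2.19363329, -2.12937928,  0.14762717]), 'tvec': array([-0.06781698,  0.56646946,  1.07738386])}
```

View pics/scene0.png

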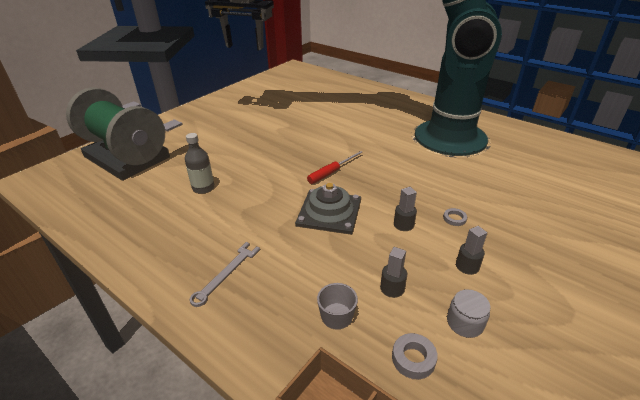

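View pics/top0.png

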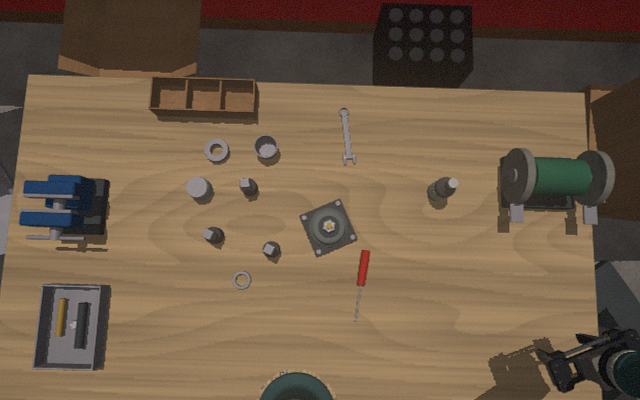

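Run:
```python
import cv2
t=cv2.imread("pics/top0.png"); s=cv2.imread("pics/scene0.png")
cv2.imwrite("pics/t_z.png",cv2.resize(t[165:275,190:370],None,fx=4.4,fy=4.4,interpolation=cv2.INTER_CUBIC))
cv2.imwrite("pics/s_z.png",cv2.resize(s[175:305,290:490],None,fx=4,fy=4,interpolation=cv2.INTER_CUBIC))
```

```text
(no output)
```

View pics/t_z.png

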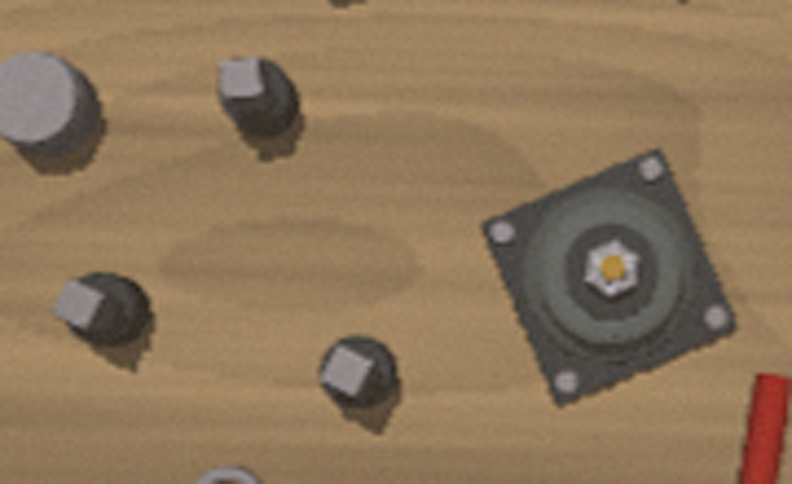

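View pics/s_z.png

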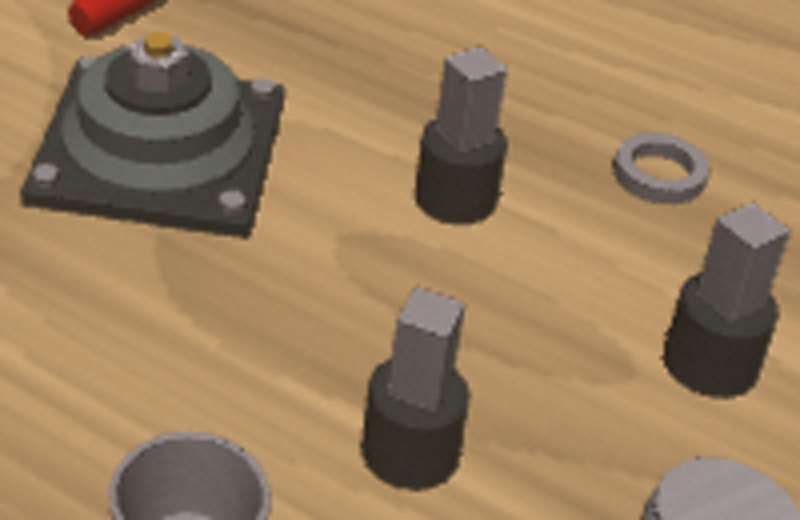

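```bash
cat > h.py <<'E'
import numpy as np, cv2
from workcell import manip
def cam(n):
    m=manip.camera_model(n); K=np.array([[m['fx'],0,m['cx']],[0,m['fy'],m['cy']],[0,0,1]])
    R=cv2.Rodrigues(m['rvec'])[0]; return K,R,np.array(m['tvec'])
def toplane(n,uv,z):
    K,R,t=cam(n); uv=np.atleast_2d(uv).astype(float)
    d=(np.linalg.inv(K)@np.c_[uv,np.ones(len(uv))].T); d=R.T@d; c=-R.T@t
    s=(z-c[2])/d[2]; return (c[:,None]+d*s).T[:,:2]
def proj(n,P):
    K,R,t=cam(n); return cv2.projectPoints(np.atleast_2d(P).astype(float),cv2.Rodrigues(R)[0],t,K,None)[0][:,0]
E
cat > m.py <<'E'
from h import *
t=cv2.imread("pics/top0.png"); s=cv2.imread("pics/scene0.png")
U=8
def blobs(im,x0,y0,x1,y1,f,amin):
    c=cv2.resize(im[y0:y1,x0:x1],None,fx=U,fy=U,interpolation=cv2.INTER_CUBIC)
    m=f(c).astype(np.uint8)
    cs,_=cv2.findContours(m,cv2.RETR_EXTERNAL,cv2.CHAIN_APPROX_NONE)
    out=[]
    for k in cs:
        if cv2.contourArea(k)>amin*U*U: out.append(((k[:,0]+0.5)/U-0.5+[x0,y0]).astype(np.float32))
    return out
def grey(c,lo,hi=256,sat=45):
    h=cv2.cvtColor(c,cv2.COLOR_BGR2HSV); return (h[...,1]<sat)&(h[...,2]>=lo)&(h[...,2]<hi)
def rect(n,k,z):
    w=toplane(n,k,z).astype(np.float32)*1000
    r=cv2.minAreaRect(w); M=cv2.moments(w.reshape(-1,1,2)); return r,(M['m10']/M['m00'],M['m01']/M['m00'])
for nm,im,boxes,lo in (("top",t,[(236,172,264,202),(200,222,230,250),(258,236,286,265)],118),("scene",s,[(375,240,415,300),(452,220,490,275),(390,180,420,232)],0)):
  for b in boxes:
    if nm=="scene":
        c=im[b[1]:b[3],b[0]:b[2]]; v=cv2.cvtColor(c,cv2.COLOR_BGR2HSV)
        L=125
    else: L=lo
    for k in blobs(im,*b,lambda c:grey(c,L),10):
        r,m=rect(nm,k,0.095); print(nm,b,k.mean(0).round(1),"rect",np.round(r[0],1),np.round(r[1],1),round(r[2],1),"mom",np.round(m,1))
# hub plate
k=max(blobs(t,295,192,362,262,lambda c:~((c[...,2].astype(int)-c[...,0]>25)|(c[...,2]>200)),300),key=len)
r,m=rect("top",k,0.012); print("plate",r,m)
for nm,im,b in (("top",t,(315,215,345,240)),("scene",s,(315,178,345,200))):
  for k in blobs(im,*b,lambda c:(c[...,2].astype(int)-c[...,0]>70)&(c[...,2]>120),3):
    r,m=rect(nm,k,0.080); print("stud",nm,r,m)
k=blobs(t,315,215,345,240,lambda c:c.max(2)>110,20)
for q in k: r,m=rect("top",q,0.073); print("nut",r,m)
E
python3 m.py
```

```text
top (236, 172, 264, 202) [244.3 182. ] rect [617.2 156. ] [23.6 25.2] 9.3 mom [617.3 155.8]
top (200, 222, 230, 250) [207.  233.4] rect [476.3 246.8] [23.3 23.9] 64.6 mom [476.4 246.7]
top (258, 236, 286, 265) [268.1 248.7] rect [440.8  83.2] [24.1 24. ] 65.4 mom [441.   82.9]
scene (375, 240, 415, 300) [397.3 252.6] rect [619.7 158.5] [24. 23.] 10.0 mom [619.7 158.5]
scene (452, 220, 490, 275) [477.9 230.9] rect [478.5 248.8] [23.4 23.1] 68.1 mom [478.6 248.8]
scene (452, 220, 490, 275) [458.  220.5] rect [473.2 208.6] [ 7.4 26.6] 37.4 mom [473.1 207.4]
scene (390, 180, 420, 232) [408.6 190.5] rect [443.6  85.6] [24.4 22.8] 65.4 mom [443.5  85.2]
plate ((508.07867431640625, -76.05718231201172), (130.51754760742188, 129.5394287109375), 24.819974899291992) (508.30670446720825, -76.08553837174631)
stud top ((508.91412353515625, -75.8584976196289), (14.080653190612793, 13.61830997467041), 12.8468599319458) (508.75101014617405, -76.01484718345873)
stud scene ((504.529052734375, -77.01493835449219), (42.19771957397461, 66.57335662841797), 36.13492202758789) (499.02759078582255, -73.58704568838878)
stud scene ((509.6593017578125, -111.65805053710938), (7.016765117645264, 6.817013740539551), 38.381927490234375) (509.51172461907703, -112.85920577606583)
nut ((509.20782470703125, -76.11546325683594), (34.337833404541016, 31.531103134155273), 58.356685638427734) (509.0570168712634, -75.70213833777227)
```

```bash
cat >> h.py <<'E'
from scipy.spatial.transform import Rotation as Ro
def st(o=None):
    o=o or manip.get_obs(); R=Ro.from_quat(o['eef_rot']).as_matrix()
    yaw=np.degrees(np.arctan2(R[1,2],R[0,2])) # jaw axis direction
    print("t%.1f tcp(mm)"%o['time_s'],(o['tcp_pos']*1000).round(1),"jawyaw %.2f"%yaw,"tilt",np.degrees(np.arccos(-R[2,0])).round(2),"F",o['wrist_force'].round(1),"T",o['torque'].round(2),"w %.1f"%(o['gripper_width']*1e3),"q7 %.2f"%o['joint_positions'][6])
    return o,R,yaw
def go(p=None,yaw=None):
    """remaining shift (normalised) in present tool axes, turn normalised; p in mm world TCP"""
    o,R,y=st()
    if p is not None:
        d=np.array(p)/1000-o['tcp_pos']; print("dist mm",(np.linalg.norm(d)*1e3).round(1),"shift tool mm",(R.T@d*1e3).round(1),"norm",(R.T@d/0.3).round(4))
    if yaw is not None:
        # turn about tool x (down): find sign
        e=(yaw-y+90)%180-90
        y1=Ro.from_matrix(R@Ro.from_rotvec([0.1,0,0]).as_matrix()).as_matrix()
        y1=np.degrees(np.arctan2(y1[1,2],y1[0,2])); s=np.sign((y1-y+180)%360-180)
        print("yaw err",round(e,2),"turn norm",round(s*e/180,4))
E
python3 - <<'E'
from h import *
go([442,84,180],65.5)
o,R,y=st(); print(R.round(3))
E
```

```text
t0.1 tcp(mm) [ 240.7 -603.3  213.8] jawyaw -68.24 tilt 0.09 F [-0.1  0.7  0.8] T [-0.   -0.05 -0.02] w 92.3 q7 -0.06
dist mm 716.9 shift tool mm [  34.6  441.7 -563.6] norm [ 0.1152  1.4723 -1.8788]
yaw err -46.26 turn norm 0.257
t0.1 tcp(mm) [ 240.7 -603.3  213.8] jawyaw -68.24 tilt 0.09 F [-0.1  0.7  0.8] T [-0.   -0.05 -0.02] w 92.3 q7 -0.06
[[-0.001  0.929  0.371]
 [ 0.001  0.371 -0.929]
 [-1.    -0.    -0.002]]
```

Call:
step_arm(
  motion=[
    [0,0.14,-0.085,0,1],
    [0,0.14,-0.085,0,1],
    [0,0.14,-0.085,0,1],
    [0,0.12,-0.11,0,1],
    [0,0.1,-0.13,0,1],
  ],
)

```text
time_s: 0.6
tcp_pos: [0.3625, -0.3953, 0.2102]
eef_rot: [0.4, 0.584, -0.402, 0.581]
wrist_force: [1.2, 0.2, -0.3]
gripper_width: 0.092
```

Call:
step_arm(
  motion=[
    [0,0.1,-0.13,0,1],
    [0,0.1,-0.13,0,1],
    [0,0.1,-0.13,0,1],
    [0,0.1,-0.13,0,1],
    [0,0.1,-0.13,0,1],
  ],
)

```text
time_s: 1.1
tcp_pos: [0.4317, -0.1556, 0.2092]
eef_rot: [0.4, 0.585, -0.402, 0.58]
wrist_force: [2.0, 1.2, 0.8]
gripper_width: 0.0923
```

```bash
python3 -c "
from h import *
go([442,84,180],-24.5)"
```

```text
t1.1 tcp(mm) [ 431.7 -155.6  209.2] jawyaw -69.09 tilt 0.36 F [2.  1.2 0.8] T [-0.04 -0.07  0.02] w 92.3 q7 -0.99
dist mm 241.6 shift tool mm [  29.5   95.3 -220. ] norm [ 0.0984  0.3177 -0.7333]
yaw err 44.59 turn norm -0.2477
```

Call:
step_arm(
  motion=[
    [0,0.065,-0.15,0,1],
    [0,0.065,-0.15,0,1],
    [0,0.065,-0.15,0,1],
    [0,0.065,-0.14,-0.045,1],
    [0,0,0,-0.045,1],
  ],
)

```text
time_s: 1.6
tcp_pos: [0.4405, 0.0489, 0.2097]
eef_rot: [0.309, 0.638, -0.309, 0.634]
wrist_force: [0.6, -0.5, 0.1]
gripper_width: 0.0919
```

Call:
step_arm(
  motion=[
    [0,0,0,-0.045,1],
    [0,0,0,-0.045,1],
    [0,0,0,-0.045,1],
    [0,0,0,-0.022,1],
  ],
)

```text
time_s: 2.0
tcp_pos: [0.4391, 0.0519, 0.2089]
eef_rot: [0.137, 0.696, -0.136, 0.691]
wrist_force: [0.0, 0.2, -0.2]
gripper_width: 0.0921
```

```bash
python3 -c "
from h import *
go([442,84,150],-24.5)"
```

```text
t2.0 tcp(mm) [439.1  51.9 208.9] jawyaw -22.31 tilt 0.41 F [ 0.   0.2 -0.2] T [ 0.01  0.02 -0.02] w 92.1 q7 -0.68
dist mm 67.1 shift tool mm [59.  30.8 -9.1] norm [ 0.1965  0.1025 -0.0302]
yaw err -2.19 turn norm 0.0121
```

Call:
step_arm(
  motion=[
    [0.09,0.09,-0.03,0.012,1],
    [0.09,0.01,0,0,1],
    [0,0,0,0,1],
  ],
)

```text
time_s: 2.3
tcp_pos: [0.4426, 0.0831, 0.154]
eef_rot: [0.151, 0.693, -0.15, 0.689]
wrist_force: [0.8, -1.0, 0.4]
gripper_width: 0.0922
```

```bash
python3 -c "
from h import *
go([442,84,62],-24.5)"
```

```text
t2.3 tcp(mm) [442.6  83.1 154. ] jawyaw -24.56 tilt 0.31 F [ 0.8 -1.   0.4] T [-0.06  0.02 -0.03] w 92.2 q7 -0.86
dist mm 92.0 shift tool mm [92.   0.5 -0.4] norm [ 0.3066  0.0016 -0.0013]
yaw err 0.06 turn norm -0.0003
```

Call:
step_arm(
  motion=[
    [0.15,0.002,-0.001,0,1],
    [0.12,0,0,0,1],
    [0.04,0,0,0,1],
  ],
)

```text
time_s: 2.6
tcp_pos: [0.4462, 0.084, 0.0625]
eef_rot: [0.152, 0.69, -0.15, 0.692]
wrist_force: [-0.4, 0.4, 0.1]
gripper_width: 0.0921
```

```bash
python3 -c "
from h import *
go([442,84,62],-24.5)"
```

```text
t2.6 tcp(mm) [446.2  84.   62.5] jawyaw -24.62 tilt 0.25 F [-0.4  0.4  0.1] T [-0.02 -0.03 -0.07] w 92.1 q7 -0.99
dist mm 4.2 shift tool mm [ 0.5 -1.7 -3.8] norm [ 0.0015 -0.0057 -0.0127]
yaw err 0.12 turn norm -0.0007
```

Call:
step_arm(
  motion=[
    [0,-0.006,-0.013,0,1],
    [0,0,0,0,1],
    [0,0,0,0,1],
  ],
)

```text
time_s: 2.9
tcp_pos: [0.4425, 0.0837, 0.0645]
eef_rot: [0.152, 0.69, -0.15, 0.692]
wrist_force: [1.1, -0.6, -0.3]
gripper_width: 0.0922
```

```bash
python3 -c "
from h import *
go([442,84,62],-24.5)"
```

```text
t2.9 tcp(mm) [442.5  83.7  64.5] jawyaw -24.66 tilt 0.26 F [ 1.1 -0.6 -0.3] T [-0.06 -0.03  0.02] w 92.2 q7 -0.99
dist mm 2.6 shift tool mm [ 2.5  0.1 -0.6] norm [ 0.0083  0.0003 -0.002 ]
yaw err 0.16 turn norm -0.0009
```

Call:
step_arm(
  motion=[
    [0,0,0,0,0],
    [0,0,0,0,0],
    [0,0,0,0,0],
    [0,0,0,0,0],
    [0,0,0,0,0],
  ],
  newtons=40,
)

```text
time_s: 3.4
tcp_pos: [0.4454, 0.0837, 0.0684]
eef_rot: [0.153, 0.687, -0.15, 0.695]
wrist_force: [-0.1, 0.6, 0.7]
gripper_width: 0.0542
```

```bash
python3 -c "
from h import *
go([442,84,62],-24.5)"
```

```text
t3.4 tcp(mm) [445.4  83.7  68.4] jawyaw -24.72 tilt 0.68 F [-0.1  0.6  0.7] T [-0.06 -0.03  0.  ] w 54.2 q7 -0.98
dist mm 7.2 shift tool mm [ 6.3 -1.2 -3.3] norm [ 0.0211 -0.0039 -0.0111]
yaw err 0.22 turn norm -0.0012
```

Call:
step_arm(
  motion=[
    [0.015,-0.004,-0.011,0,0],
    [0.004,0,0,0,0],
    [0.003,0,0,0,0],
    [0.003,0,0,0,0],
    [0.003,0,0,0,0],
  ],
)

```text
time_s: 3.9
tcp_pos: [0.4418, 0.0841, 0.0601]
eef_rot: [0.153, 0.687, -0.15, 0.694]
wrist_force: [-5.4, -1.7, 26.2]
gripper_width: 0.0239
```

```bash
python3 -c "
from h import *
go([442,84,62],-24.5);print(Ro.from_quat(manip.get_obs()['eef_rot']).as_matrix().round(4))"
```

```text
t3.9 tcp(mm) [441.8  84.1  60.1] jawyaw -24.71 tilt 0.64 F [-5.4 -1.7 26.2] T [-0.13  1.81  0.15] w 23.9 q7 -1.00
dist mm 1.9 shift tool mm [-1.9  0.   0.2] norm [-0.0062  0.0001  0.0008]
yaw err 0.21 turn norm -0.0011
[[ 0.011   0.4179  0.9084]
 [ 0.0016  0.9085 -0.4179]
 [-0.9999  0.006   0.0094]]
```

Call:
step_arm(
  motion=[
    [-0.1,0,0,0,0],
    [-0.15,0,0,0,0],
    [-0.12,0,0,0,0],
    [0,0,0,0,0],
  ],
)

```text
time_s: 4.3
tcp_pos: [0.4367, 0.0834, 0.1709]
eef_rot: [0.151, 0.691, -0.151, 0.691]
wrist_force: [1.1, -0.2, -5.6]
gripper_width: 0.0237
```

```bash
python3 -c "
from h import *
go([509.7,-75,160],-35.2);R=(Ro.from_quat(manip.get_obs()['eef_rot']).as_matrix().round(4));print(R[:,0])
s=manip.read_camera('scene');cv2.imwrite('pics/s1.png',s[:,:,::-1])
c=s[150:250,290:460,::-1]; cv2.imwrite('pics/s1z.png',cv2.resize(c,None,fx=4.5,fy=4.5,interpolation=cv2.INTER_CUBIC))
"
```

```text
t4.3 tcp(mm) [436.7  83.4 170.9] jawyaw -24.64 tilt 0.05 F [ 1.1 -0.2 -5.6] T [ 0.04 -0.28  0.04] w 23.7 q7 -0.84
dist mm 174.8 shift tool mm [  10.7 -113.5  132.4] norm [ 0.0358 -0.3785  0.4414]
yaw err -10.56 turn norm 0.0587
[-3.e-04  8.e-04 -1.e+00]
```

View pics/s1z.png

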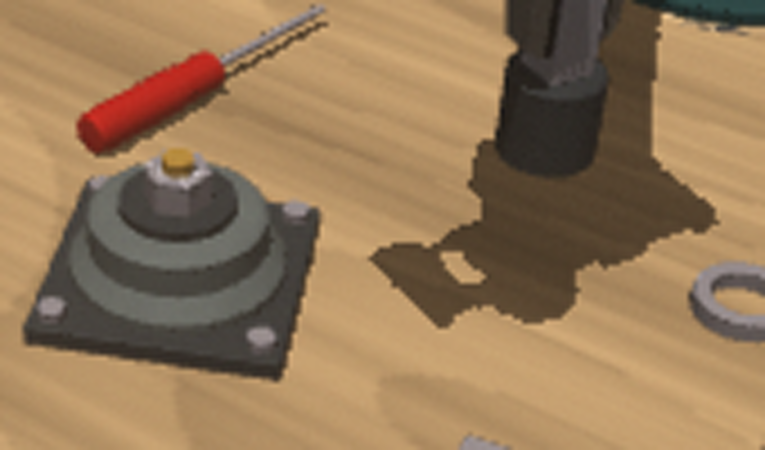

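Call:
step_arm(
  motion=[
    [0,-0.095,0.11,0,0],
    [0,-0.095,0.11,0,0],
    [0,-0.095,0.11,0,0],
    [0,-0.08,0.09,0.03,0],
    [0,0,0,0.028,0],
  ],
)

```text
time_s: 4.85
tcp_pos: [0.4984, -0.0745, 0.156]
eef_rot: [0.211, 0.682, -0.216, 0.666]
wrist_force: [-0.5, 0.0, -5.8]
gripper_width: 0.0239
```

```bash
python3 -c "
from h import *
go([509.7,-75,160],-35.2);R=(Ro.from_quat(manip.get_obs()['eef_rot']).as_matrix().round(4));print(R[:,0])"
```

```text
t4.8 tcp(mm) [498.4 -74.5 156. ] jawyaw -35.12 tilt 1.3 F [-0.5  0.  -5.8] T [ 0.   -0.01  0.02] w 23.9 q7 -0.69
dist mm 12.0 shift tool mm [-4.2  6.1  9.4] norm [-0.0142  0.0203  0.0314]
yaw err -0.08 turn norm 0.0004
[-2.260e-02  4.000e-04 -9.997e-01]
```

Call:
step_arm(
  motion=[
    [-0.014,0.02,0.031,0,0],
    [0,0,0,0,0],
    [0,0,0,0,0],
  ],
)

```text
time_s: 5.15
tcp_pos: [0.5063, -0.0748, 0.1536]
eef_rot: [0.21, 0.686, -0.215, 0.662]
wrist_force: [-0.5, -0.2, -5.8]
gripper_width: 0.0239
```

```bash
python3 -c "
from h import *
go([509.7,-75,160],-35.2);R=(Ro.from_quat(manip.get_obs()['eef_rot']).as_matrix().round(4));print(R[:,0])"
```

```text
t5.2 tcp(mm) [506.3 -74.8 153.6] jawyaw -34.99 tilt 1.98 F [-0.5 -0.2 -5.8] T [-0.06 -0.1  -0.02] w 23.9 q7 -0.69
dist mm 7.3 shift tool mm [-6.5  1.7  2.7] norm [-0.0218  0.0056  0.009 ]
yaw err -0.21 turn norm 0.0011
[-0.0345  0.0025 -0.9994]
```

```bash
cat >> h.py <<'E'
def go2(xy,z,yaw,g0,L=60.):
    """target mouth xy; socket tilt from grasp-time tool axis g0 (x,y comps)"""
    o=manip.get_obs(); R=Ro.from_quat(o['eef_rot']).as_matrix(); t=R[:2,0]-np.array(g0)
    print("tool x",R[:2,0].round(4),"socket tilt deg",np.degrees(t).round(2),"mouth now",(o['tcp_pos'][:2]*1e3+L*t).round(1), "mouth z %.1f"%(o['tcp_pos'][2]*1e3-L))
    p=np.array(xy)-L*t; go([p[0],p[1],z+L],yaw)
E
python3 -c "
from h import *
go2([509.7,-75],84,-35.2,[.011,.0016])"
```

```text
tool x [-0.0345  0.0025] socket tilt deg [-2.61  0.05] mouth now [503.6 -74.7] mouth z 93.6
t5.2 tcp(mm) [506.3 -74.8 153.6] jawyaw -34.99 tilt 1.98 F [-0.5 -0.2 -5.8] T [-0.06 -0.1  -0.02] w 23.9 q7 -0.69
dist mm 11.4 shift tool mm [9.4 3.5 5.5] norm [0.0312 0.0116 0.0182]
yaw err -0.21 turn norm 0.0011
```

Call:
step_arm(
  motion=[
    [0.02,0.013,0.021,0.001,0],
  ],
)

```text
time_s: 5.25
tcp_pos: [0.5133, -0.0743, 0.1471]
eef_rot: [0.21, 0.686, -0.216, 0.662]
wrist_force: [1.2, 0.3, -5.2]
gripper_width: 0.0238
```

```bash
python3 -c "
from h import *
go2([509.7,-75],84,-35.2,[.011,.0016])"
```

```text
tool x [-0.0347  0.0024] socket tilt deg [-2.62  0.05] mouth now [510.5 -74.3] mouth z 87.1
t5.2 tcp(mm) [513.3 -74.3 147.1] jawyaw -35.03 tilt 1.99 F [ 1.2  0.3 -5.2] T [-0.04 -0.18 -0.03] w 23.8 q7 -0.70
dist mm 3.3 shift tool mm [ 3.2 -1.  -0.2] norm [ 0.0105 -0.0034 -0.0006]
yaw err -0.17 turn norm 0.0009
```

```bash
python3 -c "
from h import *
s=manip.read_camera('scene')
c=s[130:240,270:400,::-1]; cv2.imwrite('pics/s2z.png',cv2.resize(c,None,fx=5,fy=5,interpolation=cv2.INTER_CUBIC))
st()"
```

```text
t5.3 tcp(mm) [514.2 -74.2 145.9] jawyaw -35.05 tilt 1.99 F [ 1.1  0.6 -6.9] T [ 0.11 -0.39  0.04] w 23.6 q7 -0.70
```

View pics/s2z.png

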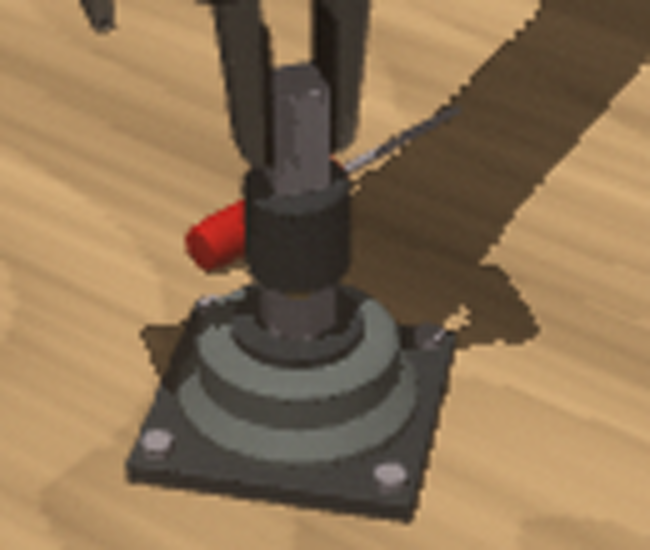

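Call:
step_arm(
  motion=[
    [0.033,-0.005,-0.002,0,0],
  ],
)

```text
time_s: 5.4
tcp_pos: [0.5138, -0.0744, 0.1363]
eef_rot: [0.21, 0.686, -0.215, 0.663]
wrist_force: [0.8, -0.0, -5.8]
gripper_width: 0.0239
```

Call:
step_arm(
  motion=[
    [0.02,0,0,0,0],
  ],
)

```text
time_s: 5.5
tcp_pos: [0.5136, -0.0741, 0.1328]
eef_rot: [0.209, 0.686, -0.215, 0.663]
wrist_force: [-17.5, -0.1, 56.5]
gripper_width: 0.024
```

```bash
python3 -c "
from h import *
go2([509.7,-75],73,-35.2,[.011,.0016])"
```

```text
tool x [-0.0335  0.0019] socket tilt deg [-2.55  0.02] mouth now [510.9 -74.1] mouth z 72.8
t5.5 tcp(mm) [513.6 -74.1 132.8] jawyaw -34.93 tilt 1.92 F [-17.5  -0.1  56.5] T [ 0.36  4.77 -0.04] w 24.0 q7 -0.71
dist mm 1.6 shift tool mm [-0.2 -1.5 -0.5] norm [-0.0007 -0.0049 -0.0016]
yaw err -0.27 turn norm 0.0015
```

Call:
step_arm(
  motion=[
    [0.002,-0.005,-0.002,0,0],
  ],
)

```text
time_s: 5.6
tcp_pos: [0.5133, -0.0742, 0.1334]
eef_rot: [0.209, 0.685, -0.214, 0.664]
wrist_force: [1.2, 0.1, -4.4]
gripper_width: 0.0237
```

Call:
step_arm(
  motion=[
    [0.003,-0.002,-0.001,0,0],
  ],
)

```text
time_s: 5.7
tcp_pos: [0.5132, -0.0742, 0.1333]
eef_rot: [0.209, 0.685, -0.214, 0.665]
wrist_force: [-1.7, -0.0, 3.0]
gripper_width: 0.0237
```

```bash
python3 -c "
from h import *
go2([509.7,-75],73,-35.2,[.011,.0016])"
```

```text
tool x [-0.0294  0.0014] socket tilt deg [-2.32 -0.01] mouth now [510.8 -74.2] mouth z 73.3
t5.7 tcp(mm) [513.2 -74.2 133.3] jawyaw -34.82 tilt 1.69 F [-1.7 -0.   3. ] T [ 0.   0.3 -0. ] w 23.7 q7 -0.71
dist mm 1.3 shift tool mm [ 0.3 -1.2 -0.4] norm [ 0.001  -0.0041 -0.0014]
yaw err -0.38 turn norm 0.0021
```

Call:
step_arm(
  motion=[
    [0.004,-0.008,-0.003,0,0],
    [0.004,-0.005,-0.002,0,0],
  ],
)

```text
time_s: 5.9
tcp_pos: [0.5127, -0.0745, 0.1331]
eef_rot: [0.21, 0.683, -0.212, 0.667]
wrist_force: [-0.6, 2.1, 9.1]
gripper_width: 0.0241
```

```bash
python3 -c "
from h import *
go2([509.7,-75],73,-35.2,[.011,.0016])"
```

```text
tool x [-0.022  0.003] socket tilt deg [-1.89  0.08] mouth now [510.7 -74.4] mouth z 73.1
t5.9 tcp(mm) [512.7 -74.5 133.1] jawyaw -34.71 tilt 1.27 F [-0.6  2.1  9.1] T [ 0.61  0.23 -0.01] w 24.1 q7 -0.71
dist mm 1.1 shift tool mm [ 0.1 -1.  -0.5] norm [ 0.0004 -0.0035 -0.0015]
yaw err -0.49 turn norm 0.0027
```

Call:
step_arm(
  motion=[
    [0.005,-0.008,-0.003,0.003,0],
    [0.004,-0.008,-0.003,0.002,0],
    [0.005,-0.004,-0.002,0,0],
  ],
)

```text
time_s: 6.2
tcp_pos: [0.512, -0.0745, 0.133]
eef_rot: [0.216, 0.678, -0.214, 0.669]
wrist_force: [-3.0, 1.1, 12.0]
gripper_width: 0.0239
```

```bash
python3 -c "
from h import *
go2([509.7,-75],73,-35.2,[.011,.0016])
s=manip.read_camera('scene')
c=s[130:240,270:400,::-1]; cv2.imwrite('pics/s3z.png',cv2.resize(c,None,fx=5,fy=5,interpolation=cv2.INTER_CUBIC))
s=manip.read_camera('top')
c=s[165:275,270:390,::-1]; cv2.imwrite('pics/t3z.png',cv2.resize(c,None,fx=5,fy=5,interpolation=cv2.INTER_CUBIC))
"
```

```text
tool x [-0.0102  0.0056] socket tilt deg [-1.22  0.23] mouth now [510.8 -74.2] mouth z 73.0
t6.2 tcp(mm) [512.  -74.5 133. ] jawyaw -35.45 tilt 0.67 F [-3.   1.1 12. ] T [0.23 0.75 0.1 ] w 23.9 q7 -0.71
dist mm 1.3 shift tool mm [-0.  -1.2 -0.4] norm [-0.0001 -0.0041 -0.0014]
yaw err 0.25 turn norm -0.0014
```

View pics/s3z.png

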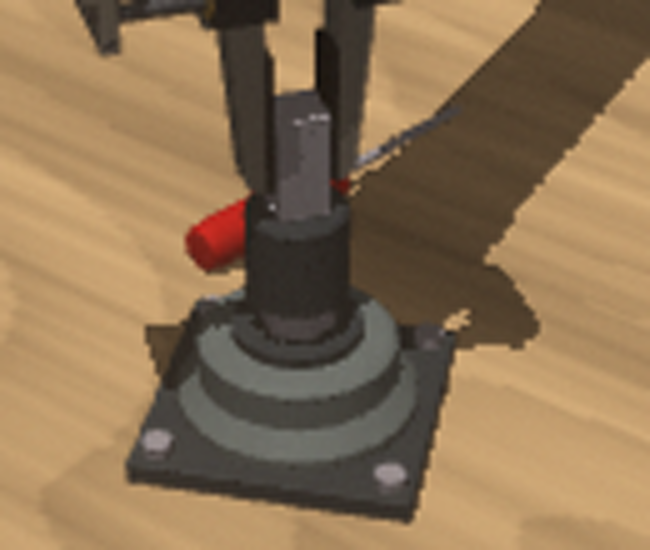

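View pics/t3z.png

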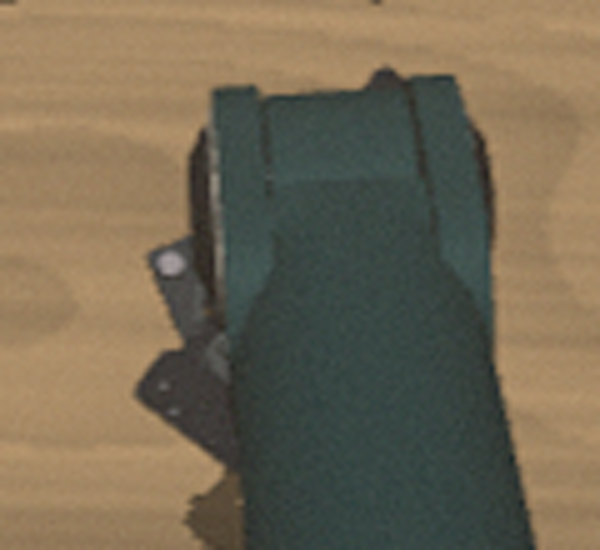

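Run:
```python
from h import *
c=cv2.imread('pics/s3z.png')
big=cv2.resize(c[230:400,180:420],None,fx=3.3,fy=3.3,interpolation=cv2.INTER_CUBIC)
big=np.clip(big.astype(float)*1.8,0,255).astype(np.uint8)
cv2.imwrite('pics/s3b.png',big)
for P in ([510,-75,0.],[520,-75,0],[510,-65,0]):
    p=np.array(P)/1000; p[2]=.073; print(P,proj('scene',p))
```

```text
[510, -75, 0.0] [[328.85614466 186.72691275]]
[520, -75, 0] [[326.13242504 188.81470773]]
[510, -65, 0] [[332.44752702 188.3193952 ]]
```

View pics/s3b.png

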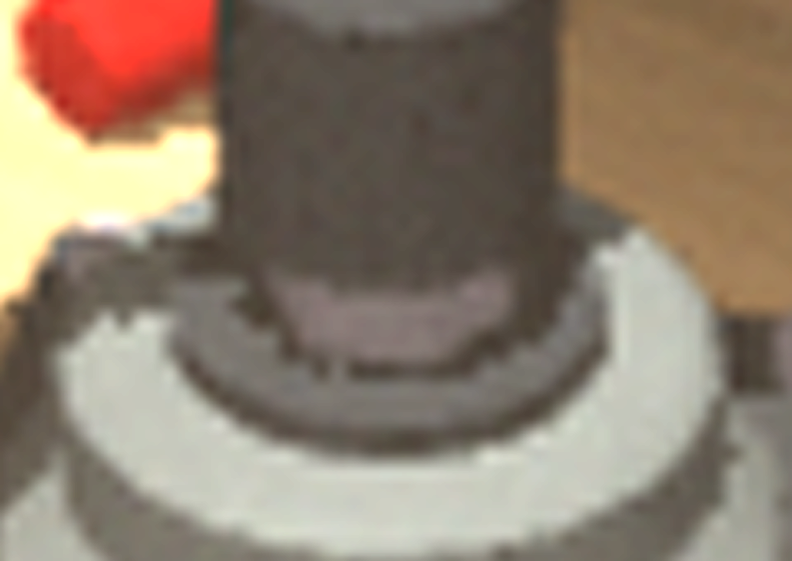

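Run:
```python
from h import *
def px(x,y): return [((x/3.3+180)+.5)/5-.5+270, ((y/3.3+230)+.5)/5-.5+130]
for nm,y,z,r in (("mouth",288,.073,23),("mouth",294,.073,23),("washer",425,.055,30),("washer",435,.055,30),("boss",548,None,46)):
    if z is None: continue
    # circle centre c s.t. max row of projected circle = y ; 1-D: move centre along depth line
    p=toplane('scene',px(390,y),z)[0]*1000
    # camera centre direction
    K,R,t=cam('scene'); C=(-R.T@t)[:2]*1000
    u=(C-p)/np.linalg.norm(C-p); print(nm,y,"front pt",p.round(1),"centre",(p-r*u).round(1))
```

```text
mouth 288 front pt [528.4 -60. ] centre [510.  -73.8]
mouth 294 front pt [529.5 -59.2] centre [511.1 -73. ]
washer 425 front pt [533.5 -56.1] centre [509.5 -74.1]
washer 435 front pt [535.2 -54.8] centre [511.2 -72.8]
```

Call:
step_arm(
  motion=[
    [0.003,0,0,-0.042,0],
    [0.004,0,0,-0.042,0],
    [0.004,0,0,-0.042,0],
    [0.004,0,0,-0.042,0],
  ],
)

```text
time_s: 6.7
tcp_pos: [0.5153, -0.0741, 0.1329]
eef_rot: [0.027, 0.707, -0.024, 0.706]
wrist_force: [-2.7, 2.3, 10.5]
gripper_width: 0.0238
```

```bash
python3 -c "
from h import *
go2([510.5,-74.3],73,-5.2,[.011,.0016])"
```

```text
tool x [-0.0019  0.0035] socket tilt deg [-0.74  0.11] mouth now [514.5 -74. ] mouth z 72.9
t6.7 tcp(mm) [515.3 -74.1 132.9] jawyaw -4.13 tilt 0.23 F [-2.7  2.3 10.5] T [ 0.66  0.82 -0.09] w 23.8 q7 -0.23
dist mm 4.1 shift tool mm [-0.1 -0.6 -4. ] norm [-0.0003 -0.0021 -0.0134]
yaw err -1.07 turn norm 0.006
```

Call:
step_arm(
  motion=[
    [0.003,-0.003,-0.016,0.006,0],
    [0.005,0,-0.006,0,0],
  ],
)

```text
time_s: 6.9
tcp_pos: [0.5126, -0.0744, 0.1329]
eef_rot: [0.033, 0.704, -0.03, 0.709]
wrist_force: [-3.2, 0.1, 16.0]
gripper_width: 0.0239
```

```bash
python3 -c "
from h import *
go2([510.5,-74.3],73,-5.2,[.011,.0016])"
```

```text
tool x [0.0073 0.0035] socket tilt deg [-0.21  0.11] mouth now [512.4 -74.2] mouth z 72.9
t6.9 tcp(mm) [512.6 -74.4 132.9] jawyaw -5.14 tilt 0.47 F [-3.2  0.1 16. ] T [ 0.03  0.73 -0.06] w 23.9 q7 -0.24
dist mm 1.9 shift tool mm [-0.1 -0.2 -1.9] norm [-0.0002 -0.0008 -0.0062]
yaw err -0.06 turn norm 0.0003
```

Sweep x through the expected centre with light pressure.

Call:
step_arm(
  motion=[
    [0.004,0,-0.009,0,0],
  ],
)

```text
time_s: 7.0
tcp_pos: [0.5121, -0.0743, 0.1331]
eef_rot: [0.033, 0.702, -0.031, 0.711]
wrist_force: [3.6, -0.1, 4.7]
gripper_width: 0.0239
```

Call:
step_arm(
  motion=[
    [0.004,0,-0.008,0,0],
  ],
)

```text
time_s: 7.1
tcp_pos: [0.5118, -0.0743, 0.1332]
eef_rot: [0.034, 0.7, -0.031, 0.713]
wrist_force: [2.7, 0.8, 5.6]
gripper_width: 0.0239
```

Call:
step_arm(
  motion=[
    [0.004,0,-0.008,0,0],
  ],
)

```text
time_s: 7.2
tcp_pos: [0.5115, -0.0743, 0.1332]
eef_rot: [0.034, 0.698, -0.032, 0.714]
wrist_force: [2.2, 0.6, 7.6]
gripper_width: 0.0238
```

```bash
python3 -c "
from h import *
go2([510.5,-74.3],73,-5.2,[.011,.0016])"
```

```text
tool x [0.0229 0.0017] socket tilt deg [0.68 0.01] mouth now [512.2 -74.3] mouth z 73.2
t7.2 tcp(mm) [511.5 -74.3 133.2] jawyaw -5.37 tilt 1.31 F [2.2 0.6 7.6] T [ 0.03 -0.57  0.  ] w 23.8 q7 -0.25
dist mm 1.7 shift tool mm [ 0.2 -0.2 -1.7] norm [ 0.0005 -0.0006 -0.0057]
yaw err 0.17 turn norm -0.0009
```

Call:
step_arm(
  motion=[
    [-0.012,0,-0.014,0,0],
  ],
)

```text
time_s: 7.3
tcp_pos: [0.5064, -0.074, 0.136]
eef_rot: [0.034, 0.699, -0.032, 0.714]
wrist_force: [-0.4, -0.2, -6.2]
gripper_width: 0.0234
```

```bash
python3 -c "
from h import *
go2([510.5,-74.3],73,-5.2,[.011,.0016])"
```

```text
tool x [0.0214 0.0017] socket tilt deg [0.59 0.01] mouth now [507. -74.] mouth z 76.0
t7.3 tcp(mm) [506.4 -74.  136. ] jawyaw -5.42 tilt 1.23 F [-0.4 -0.2 -6.2] T [-0.06  0.09  0.04] w 23.4 q7 -0.24
dist mm 4.6 shift tool mm [3.1 0.1 3.5] norm [0.0103 0.0002 0.0115]
yaw err 0.22 turn norm -0.0012
```

Call:
step_arm(
  motion=[
    [0.004,0.001,0.008,0,0],
  ],
)

```text
time_s: 7.4
tcp_pos: [0.5069, -0.0742, 0.1343]
eef_rot: [0.034, 0.7, -0.033, 0.713]
wrist_force: [0.3, 1.1, -6.0]
gripper_width: 0.0238
```

Call:
step_arm(
  motion=[
    [0.01,0,0.002,0,0],
  ],
)

```text
time_s: 7.5
tcp_pos: [0.5077, -0.0744, 0.1326]
eef_rot: [0.034, 0.7, -0.034, 0.713]
wrist_force: [-9.2, -0.3, 41.2]
gripper_width: 0.0241
```

```bash
python3 -c "
from h import *
go2([510.5,-74.3],73,-5.2,[.011,.0016])"
```

```text
tool x [0.0179 0.0003] socket tilt deg [ 0.39 -0.08] mouth now [508.1 -74.5] mouth z 72.6
t7.5 tcp(mm) [507.7 -74.4 132.6] jawyaw -5.52 tilt 1.02 F [-9.2 -0.3 41.2] T [0.47 2.69 0.02] w 24.1 q7 -0.25
dist mm 2.5 shift tool mm [-0.3  0.4  2.4] norm [-0.0011  0.0013  0.008 ]
yaw err 0.32 turn norm -0.0018
```

Call:
step_arm(
  motion=[
    [0.001,0,0.012,0,0],
  ],
)

```text
time_s: 7.6
tcp_pos: [0.5083, -0.0745, 0.1329]
eef_rot: [0.034, 0.703, -0.034, 0.71]
wrist_force: [-12.5, 2.2, 14.2]
gripper_width: 0.0236
```

Call:
step_arm(
  motion=[
    [0.004,0,0.008,0,0],
  ],
)

```text
time_s: 7.7
tcp_pos: [0.5085, -0.0744, 0.1328]
eef_rot: [0.034, 0.705, -0.035, 0.708]
wrist_force: [-10.9, 1.6, 24.0]
gripper_width: 0.0239
```

Call:
step_arm(
  motion=[
    [0.004,0,0.008,0,0],
  ],
)

```text
time_s: 7.8
tcp_pos: [0.5088, -0.0742, 0.133]
eef_rot: [0.034, 0.707, -0.035, 0.706]
wrist_force: [-11.0, 1.1, 21.0]
gripper_width: 0.0239
```

```bash
python3 -c "
from h import *
go2([510.5,-74.3],73,-5.2,[.011,.0016])"
```

```text
tool x [-0.0009 -0.0024] socket tilt deg [-0.68 -0.23] mouth now [508.1 -74.5] mouth z 73.0
t7.8 tcp(mm) [508.8 -74.2 133. ] jawyaw -5.61 tilt 0.15 F [-11.    1.1  21. ] T [0.5  2.73 0.05] w 23.9 q7 -0.26
dist mm 2.4 shift tool mm [-0.   0.4  2.4] norm [-0.0001  0.0014  0.0079]
yaw err 0.41 turn norm -0.0023
```

Call:
step_arm(
  motion=[
    [-0.002,0.001,0.007,0,0],
  ],
)

```text
time_s: 7.9
tcp_pos: [0.5094, -0.074, 0.1334]
eef_rot: [0.034, 0.708, -0.036, 0.705]
wrist_force: [-0.4, 0.6, -5.9]
gripper_width: 0.0237
```

Call:
step_arm(
  motion=[
    [0.004,0,0.003,0,0],
  ],
)

```text
time_s: 8.0
tcp_pos: [0.5101, -0.0741, 0.1329]
eef_rot: [0.034, 0.708, -0.036, 0.704]
wrist_force: [-6.1, 0.6, 19.8]
gripper_width: 0.0239
```

```bash
python3 -c "
from h import *
go2([510.5,-74.3],73,-5.2,[.011,.0016])"
```

```text
tool x [-0.0055 -0.0034] socket tilt deg [-0.94 -0.29] mouth now [509.1 -74.4] mouth z 72.9
t8.0 tcp(mm) [510.1 -74.1 132.9] jawyaw -5.64 tilt 0.37 F [-6.1  0.6 19.8] T [0.23 1.61 0.04] w 23.9 q7 -0.26
dist mm 1.4 shift tool mm [-0.1  0.2  1.4] norm [-0.0003  0.0008  0.0046]
yaw err 0.44 turn norm -0.0025
```

Next point.

Call:
step_arm(
  motion=[
    [-0.002,0,0.006,-0.002,0],
  ],
)

```text
time_s: 8.1
tcp_pos: [0.511, -0.0742, 0.1333]
eef_rot: [0.031, 0.709, -0.034, 0.704]
wrist_force: [-0.0, -0.4, -4.8]
gripper_width: 0.0237
```

Call:
step_arm(
  motion=[
    [0.005,0,0.003,0,0],
  ],
)

```text
time_s: 8.2
tcp_pos: [0.5117, -0.0744, 0.1329]
eef_rot: [0.031, 0.709, -0.034, 0.703]
wrist_force: [-9.6, 0.1, 28.8]
gripper_width: 0.0237
```

```bash
python3 -c "
from h import *
go2([510.5,-74.3],73,-5.2,[.011,.0016])"
```

```text
tool x [-0.009  -0.0043] socket tilt deg [-1.15 -0.34] mouth now [510.5 -74.7] mouth z 72.9
t8.2 tcp(mm) [511.7 -74.4 132.9] jawyaw -5.31 tilt 0.57 F [-9.6  0.1 28.8] T [0.24 2.62 0.04] w 23.7 q7 -0.26
dist mm 0.4 shift tool mm [-0.1  0.4 -0. ] norm [-0.0004  0.0014 -0.0001]
yaw err 0.11 turn norm -0.0006
```

Call:
step_arm(
  motion=[
    [-0.002,0,0.006,0,0],
  ],
)

```text
time_s: 8.3
tcp_pos: [0.5124, -0.0744, 0.1333]
eef_rot: [0.031, 0.71, -0.035, 0.702]
wrist_force: [-1.4, 1.9, -5.5]
gripper_width: 0.0234
```

Call:
step_arm(
  motion=[
    [0.005,0,0.003,0,0],
  ],
)

```text
time_s: 8.4
tcp_pos: [0.5133, -0.0746, 0.1329]
eef_rot: [0.031, 0.711, -0.035, 0.702]
wrist_force: [-8.6, 0.0, 26.4]
gripper_width: 0.0235
```

```bash
python3 -c "
from h import *
go2([510.5,-74.3],73,-5.2,[.011,.0016])"
```

```text
tool x [-0.0126 -0.0052] socket tilt deg [-1.35 -0.39] mouth now [511.9 -75. ] mouth z 72.9
t8.4 tcp(mm) [513.3 -74.6 132.9] jawyaw -5.35 tilt 0.78 F [-8.6  0.  26.4] T [0.23 2.46 0.06] w 23.5 q7 -0.26
dist mm 1.6 shift tool mm [-0.1  0.6 -1.4] norm [-0.0004  0.0019 -0.0048]
yaw err 0.15 turn norm -0.0008
```

Call:
step_arm(
  motion=[
    [-0.01,0,-0.004,0.042,0],
    [-0.003,0,0,0.042,0],
    [-0.003,0,0,0.042,0],
    [-0.003,0,0,0.042,0],
  ],
)

```text
time_s: 8.8
tcp_pos: [0.5116, -0.0752, 0.1347]
eef_rot: [0.22, 0.675, -0.226, 0.667]
wrist_force: [-0.7, 0.5, -6.1]
gripper_width: 0.0239
```

```bash
python3 -c "
from h import *
go2([509,-75.5],76,-35.2,[.011,.0016])"
```

```text
tool x [-0.0144 -0.0035] socket tilt deg [-1.45 -0.29] mouth now [510.1 -75.5] mouth z 74.7
t8.8 tcp(mm) [511.6 -75.2 134.7] jawyaw -36.78 tilt 0.85 F [-0.7  0.5 -6.1] T [-0.01 -0.05  0.02] w 23.9 q7 -0.74
dist mm 1.7 shift tool mm [-1.3 -0.6 -0.9] norm [-0.0043 -0.0021 -0.003 ]
yaw err 1.58 turn norm -0.0088
```

Call:
step_arm(
  motion=[
    [0.009,0,0,-0.006,0],
  ],
)

```text
time_s: 8.9
tcp_pos: [0.5123, -0.0755, 0.1329]
eef_rot: [0.214, 0.677, -0.22, 0.669]
wrist_force: [-8.4, 0.7, 35.8]
gripper_width: 0.0237
```

Call:
step_arm(
  motion=[
    [-0.002,0.007,0.001,-0.002,0],
  ],
)

```text
time_s: 9.0
tcp_pos: [0.5134, -0.0748, 0.1333]
eef_rot: [0.21, 0.678, -0.217, 0.67]
wrist_force: [-0.8, -0.5, -4.8]
gripper_width: 0.0234
```

Call:
step_arm(
  motion=[
    [0.006,0.002,0,0,0],
  ],
)

```text
time_s: 9.1
tcp_pos: [0.5142, -0.0745, 0.1327]
eef_rot: [0.209, 0.678, -0.216, 0.67]
wrist_force: [-7.8, 0.8, 27.2]
gripper_width: 0.024
```

```bash
python3 -c "
from h import *
go2([510.5,-74.3],76,-35.2,[.011,.0016])"
```

```text
tool x [-0.0144 -0.0065] socket tilt deg [-1.46 -0.47] mouth now [512.7 -75. ] mouth z 72.7
t9.1 tcp(mm) [514.2 -74.5 132.7] jawyaw -35.02 tilt 0.91 F [-7.8  0.8 27.2] T [ 0.39  2.33 -0.05] w 24.0 q7 -0.72
dist mm 4.0 shift tool mm [-3.3 -0.7 -2.2] norm [-0.0109 -0.0025 -0.0075]
yaw err -0.18 turn norm 0.001
```

Call:
step_arm(
  motion=[
    [-0.004,-0.004,-0.012,0,0],
  ],
)

```text
time_s: 9.2
tcp_pos: [0.5114, -0.0735, 0.1337]
eef_rot: [0.208, 0.678, -0.215, 0.671]
wrist_force: [1.2, -0.4, -5.4]
gripper_width: 0.024
```

Call:
step_arm(
  motion=[
    [0.007,0,-0.003,0,0],
  ],
)

```text
time_s: 9.3
tcp_pos: [0.5109, -0.0731, 0.1329]
eef_rot: [0.207, 0.678, -0.215, 0.671]
wrist_force: [-8.9, -1.3, 31.0]
gripper_width: 0.0233
```

```bash
python3 -c "
from h import *
go2([510.5,-74.3],76,-35.2,[.011,.0016])"
```

```text
tool x [-0.0127 -0.0072] socket tilt deg [-1.36 -0.5 ] mouth now [509.5 -73.6] mouth z 72.9
t9.3 tcp(mm) [510.9 -73.1 132.9] jawyaw -34.77 tilt 0.83 F [-8.9 -1.3 31. ] T [-0.03  2.43 -0.05] w 23.3 q7 -0.72
dist mm 3.3 shift tool mm [-3.1 -0.   1.2] norm [-0.0102 -0.0001  0.0041]
yaw err -0.43 turn norm 0.0024
```

Call:
step_arm(
  motion=[
    [-0.003,0.004,0,0,0],
  ],
)

```text
time_s: 9.4
tcp_pos: [0.5113, -0.0724, 0.1337]
eef_rot: [0.207, 0.678, -0.215, 0.671]
wrist_force: [0.1, 0.9, -5.4]
gripper_width: 0.0237
```

Call:
step_arm(
  motion=[
    [0.006,0,-0.003,0,0],
  ],
)

```text
time_s: 9.5
tcp_pos: [0.5117, -0.072, 0.1328]
eef_rot: [0.207, 0.678, -0.214, 0.672]
wrist_force: [-3.7, 1.4, 22.1]
gripper_width: 0.0238
```

```bash
python3 -c "
from h import *
go2([510.5,-74.3],76,-35.2,[.011,.0016])
s=manip.read_camera('scene')
c=s[130:240,270:400,::-1]; cv2.imwrite('pics/s4z.png',cv2.resize(c,None,fx=5,fy=5,interpolation=cv2.INTER_CUBIC))
"
```

```text
tool x [-0.0105 -0.008 ] socket tilt deg [-1.23 -0.55] mouth now [510.4 -72.5] mouth z 72.8
t9.5 tcp(mm) [511.7 -72.  132.8] jawyaw -34.61 tilt 0.76 F [-3.7  1.4 22.1] T [-0.19  1.1  -0.03] w 23.8 q7 -0.72
dist mm 3.7 shift tool mm [-3.2 -1.4  1.1] norm [-0.0106 -0.0048  0.0036]
yaw err -0.59 turn norm 0.0033
```

View pics/s4z.png

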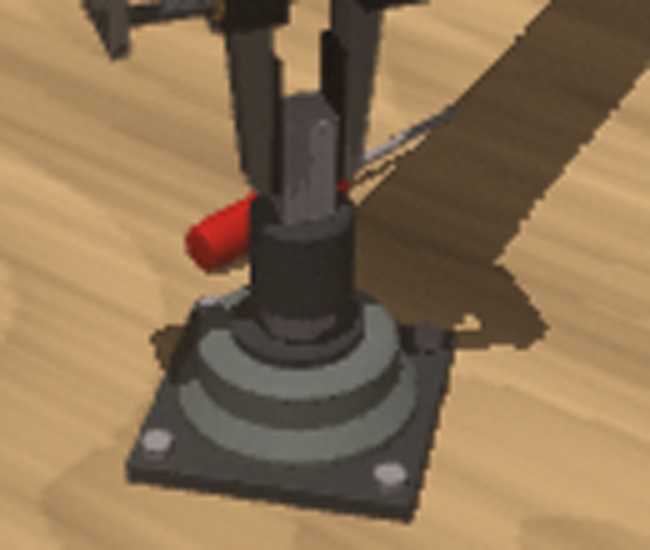

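Call:
step_arm(
  motion=[
    [-0.12,0,0,0,0],
  ],
)

```text
time_s: 9.65
tcp_pos: [0.5083, -0.0715, 0.1648]
eef_rot: [0.206, 0.681, -0.214, 0.669]
wrist_force: [-0.9, -0.1, -4.5]
gripper_width: 0.0237
```

```bash
python3 -c "
from h import *
go2([442,84],60,-24.7,[.011,.0016])"
```

```text
tool x [-0.0202 -0.0064] socket tilt deg [-1.79 -0.46] mouth now [506.5 -72. ] mouth z 104.8
t9.7 tcp(mm) [508.3 -71.5 164.8] jawyaw -34.55 tilt 1.21 F [-0.9 -0.1 -4.5] T [-0.11  0.04  0.01] w 23.7 q7 -0.70
dist mm 174.6 shift tool mm [  45.1   92.7 -141. ] norm [ 0.1502  0.309  -0.4699]
yaw err 9.85 turn norm -0.0547
```

Call:
step_arm(
  motion=[
    [0,0.08,-0.122,0,0],
    [0,0.08,-0.122,0,0],
    [0,0.08,-0.122,0,0],
    [0.05,0.06,-0.09,-0.03,0],
  ],
)

```text
time_s: 10.05
tcp_pos: [0.4511, 0.0794, 0.151]
eef_rot: [0.177, 0.686, -0.183, 0.682]
wrist_force: [2.2, 1.1, -6.0]
gripper_width: 0.0234
```

```bash
python3 -c "
from h import *
go2([442,84],15,-24.7,[.011,.0016])"
```

```text
tool x [-0.0074 -0.0065] socket tilt deg [-1.05 -0.47] mouth now [450.   78.9] mouth z 91.0
t10.1 tcp(mm) [451.1  79.4 151. ] jawyaw -29.52 tilt 0.56 F [ 2.2  1.1 -6. ] T [-0.   -0.19  0.  ] w 23.4 q7 -0.95
dist mm 76.5 shift tool mm [76.   1.2 -9.2] norm [ 0.2533  0.0039 -0.0306]
yaw err 4.82 turn norm -0.0268
```

Call:
step_arm(
  motion=[
    [0.12,0.002,-0.03,-0.027,0],
    [0.12,0,0,0,0],
  ],
)

```text
time_s: 10.25
tcp_pos: [0.4428, 0.0905, 0.0787]
eef_rot: [0.144, 0.692, -0.146, 0.692]
wrist_force: [1.5, -0.3, -6.6]
gripper_width: 0.0236
```

```bash
python3 -c "
from h import *
go2([442,84],0,-24.7,[.011,.0016])"
```

```text
tool x [-0.0004 -0.0021] socket tilt deg [-0.65 -0.21] mouth now [442.2  90.3] mouth z 18.7
t10.2 tcp(mm) [442.8  90.5  78.7] jawyaw -23.70 tilt 0.13 F [ 1.5 -0.3 -6.6] T [-0.15 -0.07 -0.02] w 23.6 q7 -0.98
dist mm 19.7 shift tool mm [18.7 -5.7  2.4] norm [ 0.0623 -0.0192  0.0079]
yaw err -1.0 turn norm 0.0055
```

Call:
step_arm(
  motion=[
    [0.045,-0.019,0.007,0.005,0],
  ],
)

```text
time_s: 10.35
tcp_pos: [0.4398, 0.0855, 0.0619]
eef_rot: [0.148, 0.693, -0.15, 0.689]
wrist_force: [0.2, -0.2, -5.3]
gripper_width: 0.0234
```

Call:
step_arm(
  motion=[
    [0.01,0,0,0,0],
  ],
)

```text
time_s: 10.45
tcp_pos: [0.4394, 0.0848, 0.0594]
eef_rot: [0.147, 0.694, -0.151, 0.689]
wrist_force: [-13.0, -9.3, 66.1]
gripper_width: 0.0238
```

```bash
python3 -c "
from h import *
go2([442,84],0,-24.7,[.011,.0016])"
```

```text
tool x [-0.0076 -0.004 ] socket tilt deg [-1.07 -0.32] mouth now [438.3  84.5] mouth z -0.6
t10.4 tcp(mm) [439.4  84.8  59.4] jawyaw -24.33 tilt 0.49 F [-13.   -9.3  66.1] T [-1.85  3.   -0.05] w 23.8 q7 -1.00
dist mm 3.8 shift tool mm [-0.6  1.1  3.5] norm [-0.002   0.0037  0.0118]
yaw err -0.37 turn norm 0.0021
```

Call:
step_arm(
  motion=[
    [-0.007,0,0.004,0,1],
    [0,0,0,0,1],
    [0,0,0,0,1],
    [0,0,0,0,1],
    [-0.05,0,0,0,1],
  ],
)

```text
time_s: 10.95
tcp_pos: [0.4411, 0.0852, 0.0756]
eef_rot: [0.147, 0.694, -0.149, 0.689]
wrist_force: [-0.7, 1.6, 0.2]
gripper_width: 0.0616
```

Call:
step_arm(
  motion=[
    [-0.16,0,0,0,1],
  ],
)

```text
time_s: 11.05
tcp_pos: [0.4385, 0.0847, 0.1212]
eef_rot: [0.146, 0.697, -0.15, 0.686]
wrist_force: [0.5, -0.5, 0.0]
gripper_width: 0.0698
```

```bash
python3 -c "
from h import *
go([618.5,157.2,130],9.7)
s=manip.read_camera('scene')
c=s[160:310,290:490,::-1]; cv2.imwrite('pics/s5z.png',cv2.resize(c,None,fx=4,fy=4,interpolation=cv2.INTER_CUBIC))
"
```

```text
t11.1 tcp(mm) [438.5  84.7 121.2] jawyaw -24.12 tilt 0.92 F [ 0.5 -0.5  0. ] T [-0.   -0.13  0.03] w 69.8 q7 -0.90
dist mm 194.2 shift tool mm [-11.8 139.6 134.5] norm [-0.0393  0.4654  0.4483]
yaw err 33.82 turn norm -0.1879
```

View pics/s5z.png

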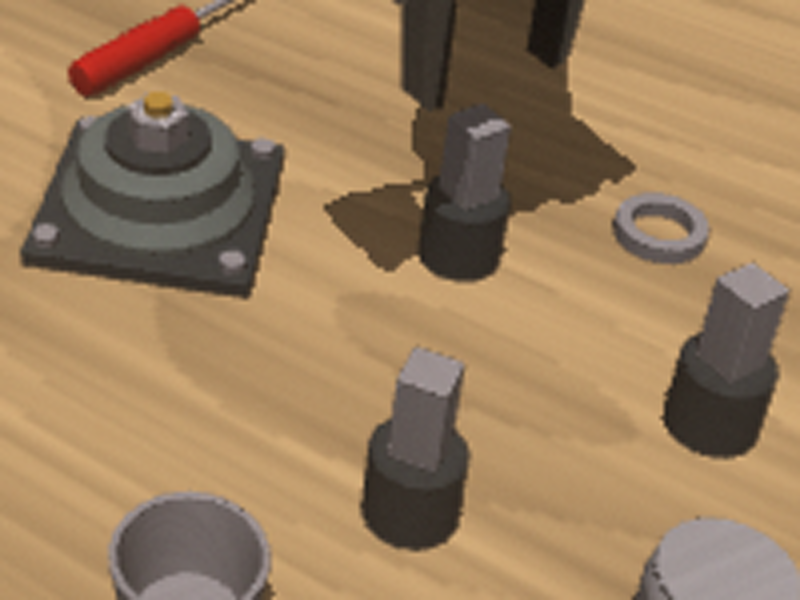

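Call:
step_arm(
  motion=[
    [-0.015,0.116,0.112,0,1],
    [-0.015,0.116,0.112,0,1],
    [-0.01,0.116,0.112,0,1],
    [0,0.08,0.08,-0.04,1],
    [0,0,0,-0.045,1],
  ],
)

```text
time_s: 11.6
tcp_pos: [0.6152, 0.1527, 0.144]
eef_rot: [0.052, 0.703, -0.053, 0.708]
wrist_force: [-0.4, 0.4, -0.3]
gripper_width: 0.0918
```

Call:
step_arm(
  motion=[
    [0,0,0,-0.045,1],
    [0,0,0,-0.045,1],
  ],
)

```text
time_s: 11.8
tcp_pos: [0.6165, 0.1539, 0.1428]
eef_rot: [-0.053, 0.702, 0.052, 0.708]
wrist_force: [-1.0, -0.1, -0.5]
gripper_width: 0.0918
```

```bash
python3 -c "
from h import *
go([618.5,157.2,120],9.7);print(st()[1][:,0])
"
```

```text
t11.8 tcp(mm) [616.5 153.9 142.8] jawyaw 8.44 tilt 0.45 F [-1.  -0.1 -0.5] T [-0.09 -0.05 -0.02] w 91.8 q7 -0.47
dist mm 23.2 shift tool mm [22.9  3.   2.3] norm [0.0762 0.0101 0.0076]
yaw err 1.26 turn norm -0.007
t11.8 tcp(mm) [616.5 153.9 142.8] jawyaw 8.44 tilt 0.45 F [-1.  -0.1 -0.5] T [-0.09 -0.05 -0.02] w 91.8 q7 -0.47
[ 7.74867796e-03 -9.32749426e-04 -9.99969544e-01]
```

Call:
step_arm(
  motion=[
    [0.075,0.011,0.008,-0.007,1],
    [0.13,0,0,0,1],
  ],
)

```text
time_s: 12.0
tcp_pos: [0.6237, 0.1592, 0.0848]
eef_rot: [-0.061, 0.698, 0.062, 0.711]
wrist_force: [0.6, 0.5, -0.3]
gripper_width: 0.0919
```

```bash
python3 -c "
from h import *
go([618.5,157.2,62],9.7);print(st()[1][:,0])
"
```

```text
t12.0 tcp(mm) [623.7 159.2  84.8] jawyaw 9.92 tilt 1.1 F [ 0.6  0.5 -0.3] T [-0.04 -0.04  0.08] w 91.9 q7 -0.49
dist mm 23.5 shift tool mm [22.7 -1.1 -5.9] norm [ 0.0758 -0.0036 -0.0195]
yaw err -0.22 turn norm 0.0012
t12.0 tcp(mm) [623.7 159.2  84.8] jawyaw 9.92 tilt 1.1 F [ 0.6  0.5 -0.3] T [-0.04 -0.04  0.08] w 91.9 q7 -0.49
[ 0.01892237  0.00324015 -0.99981571]
```

Call:
step_arm(
  motion=[
    [0.06,-0.004,-0.022,0,1],
    [0.015,0,-0.005,0,0.6],
  ],
  newtons=40,
)

```text
time_s: 12.2
tcp_pos: [0.6139, 0.1555, 0.0566]
eef_rot: [-0.061, 0.7, 0.061, 0.709]
wrist_force: [-0.7, 0.3, 0.2]
gripper_width: 0.0857
```

```bash
python3 -c "
from h import *
go([618.5,157.2,62],9.7);print(st()[1][:,0])
"
```

```text
t12.2 tcp(mm) [613.9 155.5  56.6] jawyaw 9.91 tilt 0.75 F [-0.7  0.3  0.2] T [-0.03 -0.06 -0.02] w 85.7 q7 -0.51
dist mm 7.3 shift tool mm [-5.4  0.8  4.9] norm [-0.0179  0.0028  0.0164]
yaw err -0.21 turn norm 0.0012
t12.2 tcp(mm) [613.9 155.5  56.6] jawyaw 9.91 tilt 0.75 F [-0.7  0.3  0.2] T [-0.03 -0.06 -0.02] w 85.7 q7 -0.51
[ 0.012965    0.00222664 -0.99991347]
```

Call:
step_arm(
  motion=[
    [-0.014,0.003,0.012,0,0],
    [0.002,0,0,0,0],
    [0.002,0,0,0,0],
    [0.002,0,0,0,0],
  ],
)

```text
time_s: 12.6
tcp_pos: [0.6195, 0.158, 0.0616]
eef_rot: [-0.06, 0.698, 0.062, 0.71]
wrist_force: [-0.5, -0.6, -0.3]
gripper_width: 0.0541
```

```bash
python3 -c "
from h import *
go([618.5,157.2,62],9.7);print(st()[1][:,0])
"
```

```text
t12.6 tcp(mm) [619.5 158.   61.6] jawyaw 9.91 tilt 0.99 F [-0.5 -0.6 -0.3] T [-0.04 -0.11 -0.04] w 54.1 q7 -0.50
dist mm 1.4 shift tool mm [-0.4 -0.6 -1.2] norm [-0.0014 -0.0021 -0.0038]
yaw err -0.21 turn norm 0.0011
t12.6 tcp(mm) [619.5 158.   61.6] jawyaw 9.91 tilt 0.99 F [-0.5 -0.6 -0.3] T [-0.04 -0.11 -0.04] w 54.1 q7 -0.50
[ 0.01681233  0.00367823 -0.9998519 ]
```

Call:
step_arm(
  motion=[
    [0.002,-0.002,-0.004,0,0],
    [0.002,0,-0.001,0,0],
    [0.002,0,-0.001,0,0],
    [0.002,0,-0.001,0,0],
    [0.001,0,0,0,0],
  ],
)

```text
time_s: 13.1
tcp_pos: [0.6186, 0.1572, 0.0611]
eef_rot: [-0.06, 0.697, 0.062, 0.712]
wrist_force: [-1.0, -0.1, 2.5]
gripper_width: 0.0238
```

```bash
python3 -c "
from h import *
go([618.5,157.2,62],9.7);print(st()[1][:,0])
"
```

```text
t13.1 tcp(mm) [618.6 157.2  61.1] jawyaw 9.89 tilt 1.15 F [-1.  -0.1  2.5] T [-0.12  0.26  0.06] w 23.8 q7 -0.51
dist mm 0.9 shift tool mm [-0.9  0.  -0. ] norm [-0.003   0.0001 -0.0002]
yaw err -0.19 turn norm 0.0011
t13.1 tcp(mm) [618.6 157.2  61.1] jawyaw 9.89 tilt 1.15 F [-1.  -0.1  2.5] T [-0.12  0.26  0.06] w 23.8 q7 -0.51
[ 0.01980552  0.00368123 -0.99979707]
```

Call:
step_arm(
  motion=[
    [-0.12,0,0,0,0],
    [-0.15,0,0,0,0],
  ],
)

```text
time_s: 13.3
tcp_pos: [0.6109, 0.1542, 0.1347]
eef_rot: [-0.061, 0.704, 0.061, 0.705]
wrist_force: [0.6, 0.8, -5.8]
gripper_width: 0.024
```

```bash
python3 -c "
from h import *
go2([510.3,-74.5],95,-5.2,[.0198,.0037],61)
"
```

```text
tool x [ 0.0022 -0.0007] socket tilt deg [-1.01 -0.25] mouth now [609.9 154. ] mouth z 73.7
t13.3 tcp(mm) [610.9 154.2 134.7] jawyaw 9.91 tilt 0.13 F [ 0.6  0.8 -5.8] T [-0.03 -0.19  0.  ] w 24.0 q7 -0.45
dist mm 250.1 shift tool mm [ -21.4 -207.9 -137.4] norm [-0.0714 -0.6931 -0.4579]
yaw err -15.11 turn norm 0.084
```

Call:
step_arm(
  motion=[
    [-0.05,-0.135,-0.09,0,0],
    [-0.03,-0.138,-0.09,0,0],
    [-0.01,-0.138,-0.09,0,0],
    [-0.01,-0.138,-0.09,0,0],
    [-0.01,-0.08,-0.05,0.042,0],
  ],
)

```text
time_s: 13.8
tcp_pos: [0.5202, -0.0502, 0.1669]
eef_rot: [-0.015, 0.706, 0.02, 0.708]
wrist_force: [-0.0, -1.4, -5.9]
gripper_width: 0.0239
```

Call:
step_arm(
  motion=[
    [-0.005,0,0,0.04,0],
  ],
)

```text
time_s: 13.9
tcp_pos: [0.5172, -0.0561, 0.167]
eef_rot: [0.033, 0.707, -0.03, 0.706]
wrist_force: [0.5, 0.3, -5.2]
gripper_width: 0.0238
```

```bash
python3 -c "
from h import *
go2([510.3,-74.5],86,-5.2,[.0198,.0037],61)
"
```

```text
tool x [-0.0007  0.0038] socket tilt deg [-1.18  0.01] mouth now [515.9 -56.1] mouth z 106.0
t13.9 tcp(mm) [517.2 -56.1 167. ] jawyaw -5.11 tilt 0.22 F [ 0.5  0.3 -5.2] T [-0.03 -0.13 -0.05] w 23.8 q7 -0.28
dist mm 27.8 shift tool mm [ 19.9 -18.9  -3.9] norm [ 0.0664 -0.0631 -0.0131]
yaw err -0.09 turn norm 0.0005
```

Call:
step_arm(
  motion=[
    [0.045,-0.063,-0.013,0,0],
  ],
)

```text
time_s: 14.0
tcp_pos: [0.5124, -0.0734, 0.1544]
eef_rot: [0.034, 0.705, -0.03, 0.707]
wrist_force: [1.0, 0.5, -5.3]
gripper_width: 0.0235
```

```bash
python3 -c "
from h import *
go2([510.3,-74.5],84,-5.2,[.0198,.0037],61)
s=manip.read_camera('scene')
c=s[130:240,270:400,::-1]; cv2.imwrite('pics/s6z.png',cv2.resize(c,None,fx=5,fy=5,interpolation=cv2.INTER_CUBIC))
go2([510.3,-74.5],84,-5.2,[.0198,.0037],61)
"
```

```text
tool x [0.0028 0.0046] socket tilt deg [-0.98  0.05] mouth now [511.4 -73.4] mouth z 93.4
t14.0 tcp(mm) [512.4 -73.4 154.4] jawyaw -5.20 tilt 0.31 F [ 1.   0.5 -5.3] T [-0.06 -0.18 -0.  ] w 23.5 q7 -0.26
dist mm 9.5 shift tool mm [ 9.4 -1.3 -1. ] norm [ 0.0312 -0.0042 -0.0033]
yaw err 0.0 turn norm -0.0
tool x [-0.0064  0.0009] socket tilt deg [-1.5  -0.16] mouth now [506.4 -79.9] mouth z 89.5
t14.1 tcp(mm) [508.  -79.7 150.5] jawyaw -5.41 tilt 0.37 F [-2.7 -6.2 -8. ] T [-0.95  0.39  0.07] w 23.8 q7 -0.25
dist mm 8.6 shift tool mm [5.5 5.7 3.4] norm [0.0182 0.019  0.0112]
yaw err 0.21 turn norm -0.0011
```

View pics/s6z.png

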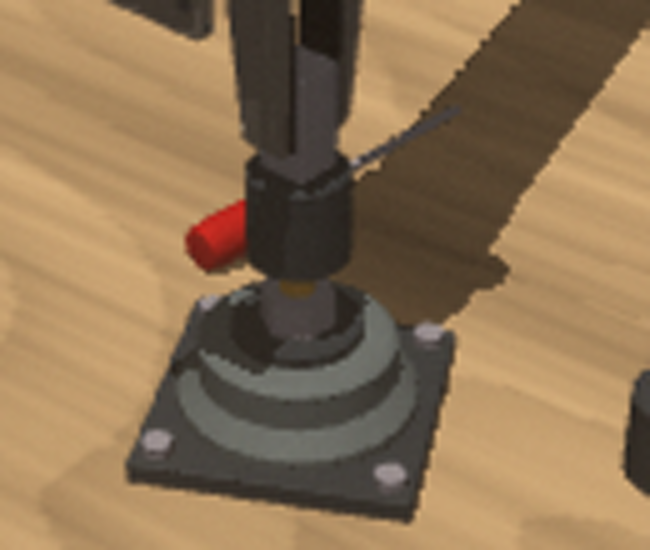

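Call:
step_arm(
  motion=[
    [0.008,0.019,0.011,0,0],
  ],
)

```text
time_s: 14.15
tcp_pos: [0.5098, -0.0764, 0.1466]
eef_rot: [0.034, 0.71, -0.035, 0.703]
wrist_force: [0.5, 0.3, -5.6]
gripper_width: 0.0241
```

Call:
step_arm(
  motion=[
    [0,0,0,0,0],
  ],
)

```text
time_s: 14.25
tcp_pos: [0.5092, -0.0756, 0.1455]
eef_rot: [0.035, 0.71, -0.034, 0.702]
wrist_force: [0.6, 0.6, -5.2]
gripper_width: 0.0239
```

```bash
python3 -c "
from h import *
go2([510.3,-74.5],84,-5.2,[.0198,.0037],61)
"
```

```text
tool x [-0.0119  0.0013] socket tilt deg [-1.82 -0.14] mouth now [507.3 -75.8] mouth z 84.5
t14.2 tcp(mm) [509.2 -75.6 145.5] jawyaw -5.57 tilt 0.69 F [ 0.6  0.6 -5.2] T [ 0.08 -0.06  0.02] w 23.9 q7 -0.27
dist mm 3.3 shift tool mm [0.4 1.6 2.9] norm [0.0015 0.0052 0.0097]
yaw err 0.37 turn norm -0.0021
```

Call:
step_arm(
  motion=[
    [0.022,0.005,0.008,-0.002,0],
  ],
)

```text
time_s: 14.35
tcp_pos: [0.5119, -0.074, 0.1388]
eef_rot: [0.032, 0.71, -0.032, 0.702]
wrist_force: [-0.2, -0.8, -6.1]
gripper_width: 0.0242
```

Call:
step_arm(
  motion=[
    [0.018,0,0,0,0],
  ],
)

```text
time_s: 14.45
tcp_pos: [0.5125, -0.0728, 0.1338]
eef_rot: [0.032, 0.71, -0.031, 0.702]
wrist_force: [-13.4, 1.0, 48.9]
gripper_width: 0.0236
```

```bash
python3 -c "
from h import *
go2([510.3,-74.5],73,-5.2,[.0198,.0037],61)
"
```

```text
tool x [-0.0112  0.0016] socket tilt deg [-1.78 -0.12] mouth now [510.6 -72.9] mouth z 72.8
t14.4 tcp(mm) [512.5 -72.8 133.8] jawyaw -5.07 tilt 0.65 F [-13.4   1.   48.9] T [ 0.11  3.7  -0.08] w 23.6 q7 -0.28
dist mm 1.6 shift tool mm [-0.2 -1.6 -0.2] norm [-0.0008 -0.0052 -0.0005]
yaw err -0.13 turn norm 0.0007
```

Call:
step_arm(
  motion=[
    [-0.003,-0.007,-0.001,0,0],
  ],
)

```text
time_s: 14.55
tcp_pos: [0.5125, -0.0736, 0.1347]
eef_rot: [0.031, 0.71, -0.03, 0.703]
wrist_force: [-0.4, 1.1, -5.1]
gripper_width: 0.0238
```

Call:
step_arm(
  motion=[
    [0.006,-0.001,-0.001,0,0],
  ],
)

```text
time_s: 14.65
tcp_pos: [0.5128, -0.0737, 0.1339]
eef_rot: [0.031, 0.71, -0.03, 0.703]
wrist_force: [-5.9, -2.2, 18.6]
gripper_width: 0.0237
```

```bash
python3 -c "
from h import *
go2([510.3,-74.5],73,-5.2,[.0198,.0037],61)
"
```

```text
tool x [-0.0103  0.0013] socket tilt deg [-1.73 -0.14] mouth now [510.9 -73.8] mouth z 72.9
t14.7 tcp(mm) [512.8 -73.7 133.9] jawyaw -4.90 tilt 0.6 F [-5.9 -2.2 18.6] T [-0.66  1.62 -0.01] w 23.7 q7 -0.28
dist mm 0.9 shift tool mm [-0.1 -0.7 -0.6] norm [-0.0004 -0.0023 -0.0019]
yaw err -0.3 turn norm 0.0017
```

Call:
step_arm(
  motion=[
    [-0.003,-0.006,-0.004,0,0],
  ],
)

```text
time_s: 14.75
tcp_pos: [0.5118, -0.0748, 0.1348]
eef_rot: [0.03, 0.71, -0.029, 0.703]
wrist_force: [0.1, 0.1, -5.5]
gripper_width: 0.0238
```

Call:
step_arm(
  motion=[
    [0.006,0,-0.002,0.002,0],
  ],
)

```text
time_s: 14.85
tcp_pos: [0.5117, -0.0749, 0.1339]
eef_rot: [0.032, 0.709, -0.032, 0.703]
wrist_force: [-5.8, -1.6, 17.0]
gripper_width: 0.0234
```

Call:
step_arm(
  motion=[
    [-0.002,-0.001,-0.006,0,0],
  ],
)

```text
time_s: 14.95
tcp_pos: [0.51, -0.075, 0.1345]
eef_rot: [0.032, 0.709, -0.032, 0.703]
wrist_force: [0.3, 0.2, -5.6]
gripper_width: 0.0237
```

Call:
step_arm(
  motion=[
    [0.006,0,-0.003,0,0],
  ],
)

```text
time_s: 15.05
tcp_pos: [0.5097, -0.0748, 0.1339]
eef_rot: [0.032, 0.709, -0.032, 0.704]
wrist_force: [-5.3, -1.0, 22.4]
gripper_width: 0.0239
```

```bash
python3 -c "
from h import *
go2([510.3,-74.5],73,-5.2,[.0198,.0037],61)
s=manip.read_camera('scene')
c=s[130:240,270:400,::-1]; cv2.imwrite('pics/s7z.png',cv2.resize(c,None,fx=5,fy=5,interpolation=cv2.INTER_CUBIC))
"
```

```text
tool x [-0.0071 -0.0001] socket tilt deg [-1.54 -0.22] mouth now [508.  -75.1] mouth z 72.9
t15.1 tcp(mm) [509.7 -74.8 133.9] jawyaw -5.21 tilt 0.41 F [-5.3 -1.  22.4] T [-0.19  1.34 -0.05] w 23.9 q7 -0.28
dist mm 2.3 shift tool mm [-0.1  0.8  2.2] norm [-0.0004  0.0026  0.0074]
yaw err 0.01 turn norm -0.0001
```

View pics/s7z.png

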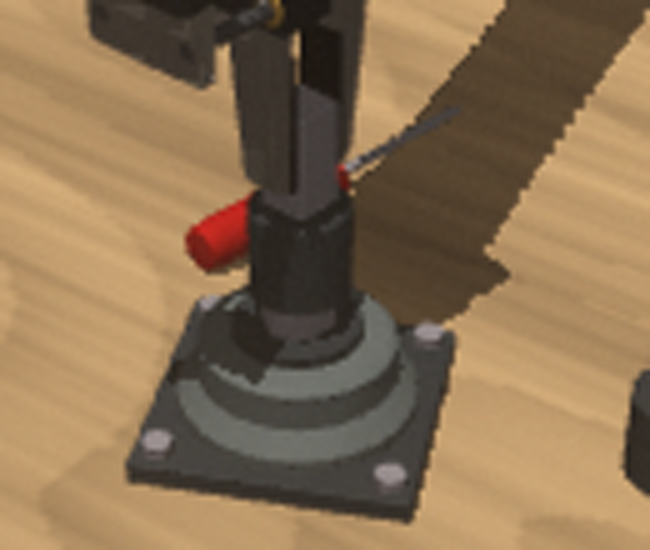

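Call:
step_arm(
  motion=[
    [-0.003,-0.001,0.01,0,0],
  ],
)

```text
time_s: 15.2
tcp_pos: [0.5122, -0.0753, 0.1348]
eef_rot: [0.032, 0.709, -0.032, 0.704]
wrist_force: [0.0, 0.5, -6.7]
gripper_width: 0.0237
```

Call:
step_arm(
  motion=[
    [0.006,0,0,0,0],
  ],
)

```text
time_s: 15.3
tcp_pos: [0.5133, -0.0753, 0.1338]
eef_rot: [0.032, 0.708, -0.033, 0.704]
wrist_force: [-5.5, -0.5, 19.8]
gripper_width: 0.0235
```

```bash
python3 -c "
from h import *
go2([511.1,-75.1],73,-5.2,[.0198,.0037],61)
"
```

```text
tool x [-0.0055 -0.0008] socket tilt deg [-1.45 -0.26] mouth now [511.7 -75.6] mouth z 72.8
t15.3 tcp(mm) [513.3 -75.3 133.8] jawyaw -5.21 tilt 0.32 F [-5.5 -0.5 19.8] T [-0.06  1.26 -0.01] w 23.5 q7 -0.28
dist mm 0.8 shift tool mm [-0.2  0.5 -0.7] norm [-0.0006  0.0015 -0.0023]
yaw err 0.01 turn norm -0.0001
```

Call:
step_arm(
  motion=[
    [-0.01,0,-0.002,-0.042,0],
    [-0.003,0,0,-0.042,0],
    [-0.003,0,0,-0.042,0],
    [-0.003,0,0,-0.04,0],
  ],
)

```text
time_s: 15.7
tcp_pos: [0.5115, -0.0748, 0.137]
eef_rot: [-0.157, 0.692, 0.159, 0.687]
wrist_force: [-0.1, -0.1, -4.8]
gripper_width: 0.024
```

```bash
python3 -c "
from h import *
s=manip.read_camera('scene')
c=s[130:240,270:400,::-1]; cv2.imwrite('pics/s8z.png',cv2.resize(c,None,fx=5,fy=5,interpolation=cv2.INTER_CUBIC))
go2([510.8,-75],73,24.8,[.0198,.0037],61)
"
```

```text
tool x [-0.0087  0.0008] socket tilt deg [-1.63 -0.17] mouth now [509.5 -75. ] mouth z 75.8
t15.8 tcp(mm) [511.3 -74.8 136.8] jawyaw 26.04 tilt 0.5 F [ 0.  -0.4 -6.2] T [-0.1  -0.16 -0.04] w 23.8 q7 0.20
dist mm 3.1 shift tool mm [ 2.8 -0.6  1.2] norm [ 0.0093 -0.002   0.0039]
yaw err -1.24 turn norm 0.0069
```

View pics/s8z.png

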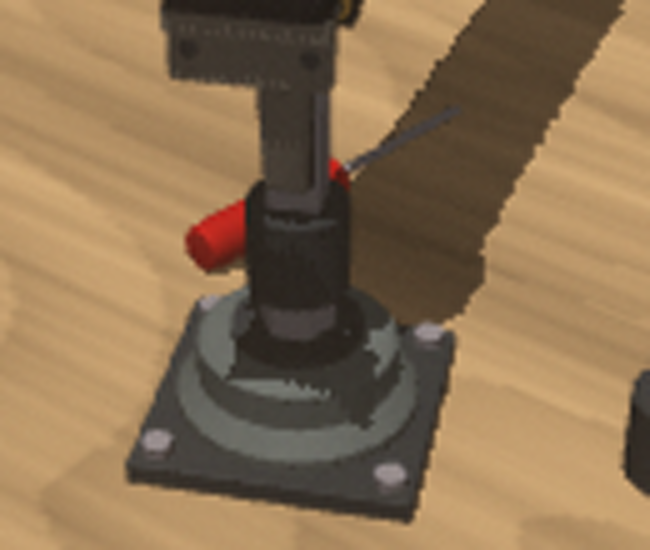

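Call:
step_arm(
  motion=[
    [0.014,-0.001,0.002,0.006,0],
  ],
)

```text
time_s: 15.85
tcp_pos: [0.5123, -0.0749, 0.1336]
eef_rot: [-0.151, 0.694, 0.152, 0.688]
wrist_force: [-14.6, 1.7, 57.2]
gripper_width: 0.0239
```

Call:
step_arm(
  motion=[
    [0.008,0,0,0,0],
  ],
)

```text
time_s: 15.95
tcp_pos: [0.5125, -0.0747, 0.1338]
eef_rot: [-0.15, 0.694, 0.15, 0.688]
wrist_force: [-12.2, -0.4, 35.1]
gripper_width: 0.024
```

```bash
python3 -c "
from h import *
go2([510.8,-75],73,24.8,[.0198,.0037],61)
"
```

```text
tool x [-0.0096 -0.0014] socket tilt deg [-1.69 -0.29] mouth now [510.7 -75. ] mouth z 72.8
t15.9 tcp(mm) [512.5 -74.7 133.8] jawyaw 24.52 tilt 0.56 F [-12.2  -0.4  35.1] T [0.05 3.27 0.12] w 24.0 q7 0.17
dist mm 0.3 shift tool mm [-0.2 -0.   0.1] norm [-0.0008 -0.0001  0.0005]
yaw err 0.28 turn norm -0.0016
```

Call:
step_arm(
  motion=[
    [-0.003,0,-0.006,0,0],
  ],
)

```text
time_s: 16.05
tcp_pos: [0.5112, -0.0753, 0.1351]
eef_rot: [-0.149, 0.694, 0.149, 0.688]
wrist_force: [0.1, -0.3, -5.6]
gripper_width: 0.0239
```

Call:
step_arm(
  motion=[
    [0.006,0,-0.001,0,0],
  ],
)

```text
time_s: 16.15
tcp_pos: [0.5112, -0.0755, 0.1339]
eef_rot: [-0.148, 0.694, 0.148, 0.688]
wrist_force: [-6.6, -0.1, 22.0]
gripper_width: 0.0239
```

```bash
python3 -c "
from h import *
go2([510.8,-75],73,24.8,[.0198,.0037],61)
"
```

```text
tool x [-0.0081 -0.0024] socket tilt deg [-1.6  -0.35] mouth now [509.5 -75.9] mouth z 72.9
t16.1 tcp(mm) [511.2 -75.5 133.9] jawyaw 24.13 tilt 0.48 F [-6.6 -0.1 22. ] T [ 0.    1.53 -0.01] w 23.9 q7 0.17
dist mm 1.6 shift tool mm [-0.2  0.3  1.5] norm [-0.0005  0.001   0.0051]
yaw err 0.67 turn norm -0.0037
```

Call:
step_arm(
  motion=[
    [-0.003,0,0.01,0,0],
  ],
)

```text
time_s: 16.25
tcp_pos: [0.5134, -0.0746, 0.1343]
eef_rot: [-0.147, 0.695, 0.147, 0.688]
wrist_force: [0.4, -1.2, -5.8]
gripper_width: 0.0238
```

Call:
step_arm(
  motion=[
    [0.006,0,0.001,0,0],
  ],
)

```text
time_s: 16.35
tcp_pos: [0.5146, -0.0742, 0.1337]
eef_rot: [-0.147, 0.695, 0.146, 0.689]
wrist_force: [-7.2, 0.7, 28.5]
gripper_width: 0.024
```

```bash
python3 -c "
from h import *
go2([510.8,-75],73,24.8,[.0198,.0037],61)
"
```

```text
tool x [-0.0082 -0.0034] socket tilt deg [-1.6  -0.41] mouth now [512.9 -74.7] mouth z 72.7
t16.4 tcp(mm) [514.6 -74.2 133.7] jawyaw 23.91 tilt 0.51 F [-7.2  0.7 28.5] T [ 0.1   1.97 -0.  ] w 24.0 q7 0.16
dist mm 2.1 shift tool mm [-0.3  0.5 -2. ] norm [-0.001   0.0018 -0.0068]
yaw err 0.89 turn norm -0.005
```

Call:
step_arm(
  motion=[
    [-0.12,0,0,0.04,0],
  ],
)

```text
time_s: 16.45
tcp_pos: [0.5115, -0.0742, 0.1658]
eef_rot: [-0.101, 0.706, 0.102, 0.694]
wrist_force: [-0.5, -1.4, -6.0]
gripper_width: 0.0238
```

```bash
python3 -c "
from h import *
go2([618.5,157],40,9.9,[.0198,.0037],61)
"
```

```text
tool x [-0.0175 -0.0008] socket tilt deg [-2.13 -0.26] mouth now [509.2 -74.5] mouth z 104.8
t16.4 tcp(mm) [511.5 -74.2 165.8] jawyaw 16.49 tilt 1.0 F [-0.5 -1.4 -6. ] T [-0.07 -0.05 -0.02] w 23.8 q7 0.08
dist mm 264.0 shift tool mm [ 62.7 190.7 171.6] norm [0.2089 0.6355 0.5719]
yaw err -6.59 turn norm 0.0366
```

Call:
step_arm(
  motion=[
    [-0.01,0.123,0.111,0,0],
    [0,0.123,0.111,0,0],
    [0,0.123,0.111,0,0],
    [0,0.123,0.111,0,0],
    [0.05,0.07,0.07,0.036,0],
  ],
)

```text
time_s: 16.95
tcp_pos: [0.6201, 0.1276, 0.1514]
eef_rot: [-0.053, 0.709, 0.05, 0.701]
wrist_force: [-0.3, -0.3, -6.2]
gripper_width: 0.0241
```

```bash
python3 -c "
from h import *
go2([618.5,157],20,9.9,[.0198,.0037],61)
"
```

```text
tool x [-0.0106 -0.0043] socket tilt deg [-1.74 -0.46] mouth now [618.2 127.1] mouth z 90.4
t16.9 tcp(mm) [620.1 127.6 151.4] jawyaw 8.33 tilt 0.65 F [-0.3 -0.3 -6.2] T [ 0.   -0.16 -0.05] w 24.1 q7 -0.42
dist mm 76.5 shift tool mm [70.2 29.8  5.4] norm [0.2341 0.0992 0.018 ]
yaw err 1.57 turn norm -0.0087
```

Call:
step_arm(
  motion=[
    [0.1,0.099,0.015,-0.008,0],
    [0.12,0,0,0,0],
  ],
)

```text
time_s: 17.15
tcp_pos: [0.6229, 0.1665, 0.0841]
eef_rot: [-0.06, 0.706, 0.062, 0.703]
wrist_force: [-0.2, 0.4, -5.7]
gripper_width: 0.024
```

```bash
python3 -c "
from h import *
go2([618.5,157],0,9.9,[.0198,.0037],61)
"
```

```text
tool x [-0.0037  0.0026] socket tilt deg [-1.34 -0.06] mouth now [621.4 166.5] mouth z 23.1
t17.1 tcp(mm) [622.9 166.5  84.1] jawyaw 9.85 tilt 0.26 F [-0.2  0.4 -5.7] T [ 0.1  -0.03  0.03] w 24.0 q7 -0.50
dist mm 25.1 shift tool mm [23.1 -8.9 -4.4] norm [ 0.0769 -0.0296 -0.0148]
yaw err 0.05 turn norm -0.0003
```

Call:
step_arm(
  motion=[
    [0.045,-0.03,-0.014,0,0],
  ],
)

```text
time_s: 17.25
tcp_pos: [0.6175, 0.1586, 0.0652]
eef_rot: [-0.06, 0.708, 0.063, 0.701]
wrist_force: [-1.4, -2.2, -6.1]
gripper_width: 0.0237
```

Call:
step_arm(
  motion=[
    [0.015,0,0,0,0],
  ],
)

```text
time_s: 17.35
tcp_pos: [0.6163, 0.1576, 0.0607]
eef_rot: [-0.061, 0.709, 0.061, 0.699]
wrist_force: [-15.5, -11.2, 58.9]
gripper_width: 0.0238
```

```bash
python3 -c "
from h import *
go2([618.5,157],0,9.9,[.0198,.0037],61)
"
```

```text
tool x [-0.0141 -0.0014] socket tilt deg [-1.94 -0.29] mouth now [614.2 157.3] mouth z -0.3
t17.4 tcp(mm) [616.3 157.6  60.7] jawyaw 9.92 tilt 0.81 F [-15.5 -11.2  58.9] T [-3.13  3.89  0.03] w 23.8 q7 -0.50
dist mm 4.3 shift tool mm [-0.4 -1.   4.2] norm [-0.0014 -0.0034  0.0139]
yaw err -0.02 turn norm 0.0001
```

Call:
step_arm(
  motion=[
    [-0.007,0,0.004,0,1],
    [0,0,0,0,1],
    [0,0,0,0,1],
    [-0.005,0,0,0,1],
    [-0.05,0,0,0,1],
  ],
)

```text
time_s: 17.85
tcp_pos: [0.6187, 0.1581, 0.0791]
eef_rot: [-0.06, 0.709, 0.06, 0.7]
wrist_force: [0.2, 0.4, -1.1]
gripper_width: 0.0616
```

Call:
step_arm(
  motion=[
    [-0.16,0,0,0,1],
  ],
)

```text
time_s: 17.95
tcp_pos: [0.6167, 0.1569, 0.1245]
eef_rot: [-0.06, 0.712, 0.06, 0.697]
wrist_force: [0.2, -0.5, -0.3]
gripper_width: 0.0697
```

```bash
python3 -c "
from h import *
go([477.4,247.8,130],-24)
s=manip.read_camera('scene')
c=s[160:310,290:490,::-1]; cv2.imwrite('pics/s9z.png',cv2.resize(c,None,fx=4,fy=4,interpolation=cv2.INTER_CUBIC))
"
```

```text
t17.9 tcp(mm) [616.7 156.9 124.5] jawyaw 9.70 tilt 1.24 F [ 0.2 -0.5 -0.3] T [-0.04 -0.12  0.02] w 69.7 q7 -0.46
dist mm 166.4 shift tool mm [  -2.7  113.1 -122.1] norm [-0.0091  0.377  -0.407 ]
yaw err -33.7 turn norm 0.1872
```

View pics/s9z.png

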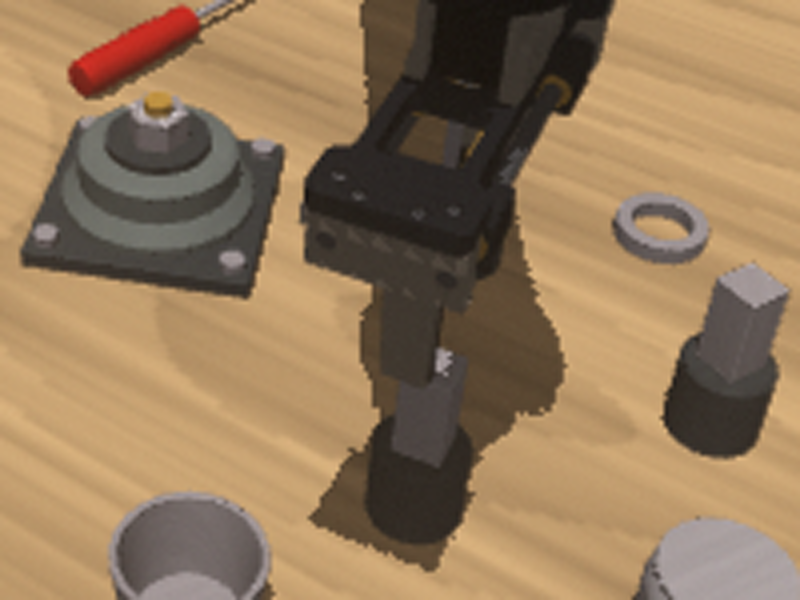

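Call:
step_arm(
  motion=[
    [-0.03,0.1,-0.105,0,1],
    [0,0.1,-0.108,0,1],
    [0,0.1,-0.108,0,1],
    [0,0.065,-0.07,0.04,1],
    [0,0,0,0.045,1],
  ],
)

```text
time_s: 18.5
tcp_pos: [0.4901, 0.2527, 0.1555]
eef_rot: [0.042, 0.702, -0.036, 0.71]
wrist_force: [0.8, 0.7, -0.2]
gripper_width: 0.0917
```

Call:
step_arm(
  motion=[
    [0,0,0,0.045,1],
    [0,0,0,0.045,1],
  ],
)

```text
time_s: 18.7
tcp_pos: [0.4897, 0.2548, 0.1588]
eef_rot: [0.146, 0.688, -0.136, 0.698]
wrist_force: [0.3, 0.2, -0.5]
gripper_width: 0.0919
```

```bash
python3 -c "
from h import *
go([477.4,247.8,110],-24);print(st()[1][:,0])
"
```

```text
t18.7 tcp(mm) [489.7 254.8 158.8] jawyaw -23.06 tilt 1.11 F [ 0.3  0.2 -0.5] T [-0.01 -0.03 -0.06] w 91.9 q7 -1.19
dist mm 50.8 shift tool mm [ 48.5 -12.1  -9.1] norm [ 0.1618 -0.0403 -0.0303]
yaw err -0.94 turn norm 0.0052
t18.7 tcp(mm) [489.7 254.8 158.8] jawyaw -23.06 tilt 1.11 F [ 0.3  0.2 -0.5] T [-0.01 -0.03 -0.06] w 91.9 q7 -1.19
[ 0.0162324   0.01060364 -0.99981202]
```

Call:
step_arm(
  motion=[
    [0.08,-0.04,-0.03,0.005,1],
    [0.08,0,0,0,1],
  ],
)

```text
time_s: 18.9
tcp_pos: [0.4809, 0.2506, 0.1157]
eef_rot: [0.155, 0.683, -0.141, 0.7]
wrist_force: [-0.4, 0.4, -0.3]
gripper_width: 0.0917
```

```bash
python3 -c "
from h import *
go([477.4,247.8,62],-24);print(st()[1][:,0])
"
```

```text
t18.9 tcp(mm) [480.9 250.6 115.7] jawyaw -24.17 tilt 1.84 F [-0.4  0.4 -0.3] T [-0.07 -0.    0.03] w 91.7 q7 -1.25
dist mm 53.9 shift tool mm [53.6 -5.4 -3. ] norm [ 0.1786 -0.0178 -0.0102]
yaw err 0.17 turn norm -0.001
t18.9 tcp(mm) [480.9 250.6 115.7] jawyaw -24.17 tilt 1.84 F [-0.4  0.4 -0.3] T [-0.07 -0.    0.03] w 91.7 q7 -1.25
[ 0.02819438  0.01540316 -0.99948378]
```

Call:
step_arm(
  motion=[
    [0.1,-0.018,-0.01,0,1],
    [0.05,0,0,0,0.6],
  ],
)

```text
time_s: 19.1
tcp_pos: [0.4784, 0.2485, 0.0717]
eef_rot: [0.156, 0.681, -0.139, 0.702]
wrist_force: [0.5, -0.3, 0.4]
gripper_width: 0.0858
```

```bash
python3 -c "
from h import *
go([477.4,247.8,62],-24);print(st()[1][:,0])
"
```

```text
t19.1 tcp(mm) [478.4 248.5  71.7] jawyaw -24.18 tilt 2.14 F [ 0.5 -0.3  0.4] T [-0.02  0.05 -0.03] w 85.8 q7 -1.30
dist mm 9.7 shift tool mm [ 9.6 -1.3 -0.8] norm [ 0.0321 -0.0044 -0.0028]
yaw err 0.18 turn norm -0.001
t19.1 tcp(mm) [478.4 248.5  71.7] jawyaw -24.18 tilt 2.14 F [ 0.5 -0.3  0.4] T [-0.02  0.05 -0.03] w 85.8 q7 -1.30
[ 0.03312244  0.01738267 -0.99930013]
```

Call:
step_arm(
  motion=[
    [0.022,-0.004,-0.003,0,0],
    [0.003,0,0,0,0],
    [0.002,-0.001,-0.001,0,0],
    [0.002,-0.001,-0.001,0,0],
    [0.002,-0.001,-0.001,0,0],
  ],
)

```text
time_s: 19.6
tcp_pos: [0.478, 0.249, 0.0651]
eef_rot: [0.158, 0.68, -0.138, 0.703]
wrist_force: [-1.0, -0.6, 1.4]
gripper_width: 0.0461
```

```bash
python3 -c "
from h import *
go([477.4,247.8,62],-24);print(st()[1][:,0])
"
```

```text
t19.6 tcp(mm) [478.  249.   65.1] jawyaw -24.18 tilt 2.44 F [-1.  -0.6  1.4] T [-0.09 -0.   -0.06] w 46.1 q7 -1.31
dist mm 3.4 shift tool mm [ 3.1 -1.4 -0.1] norm [ 0.0102 -0.0046 -0.0004]
yaw err 0.18 turn norm -0.001
t19.6 tcp(mm) [478.  249.   65.1] jawyaw -24.18 tilt 2.44 F [-1.  -0.6  1.4] T [-0.09 -0.   -0.06] w 46.1 q7 -1.31
[ 0.03771601  0.01986999 -0.99909093]
```

Call:
step_arm(
  motion=[
    [0.01,-0.004,0,0,0],
    [0.003,-0.001,-0.001,0,0],
    [0.003,-0.001,-0.001,0,0],
    [0.002,0,0,0,0],
  ],
)

```text
time_s: 20.0
tcp_pos: [0.4774, 0.2484, 0.0616]
eef_rot: [0.158, 0.679, -0.138, 0.704]
wrist_force: [-1.9, -1.1, 9.0]
gripper_width: 0.024
```

```bash
python3 -c "
from h import *
go([477.4,247.8,62],-24);print(st()[1][:,0])
"
```

```text
t20.0 tcp(mm) [477.4 248.4  61.6] jawyaw -24.19 tilt 2.57 F [-1.9 -1.1  9. ] T [-0.38  0.81  0.11] w 24.0 q7 -1.32
dist mm 0.8 shift tool mm [-0.4 -0.5  0.3] norm [-0.0014 -0.0018  0.001 ]
yaw err 0.19 turn norm -0.001
t20.0 tcp(mm) [477.4 248.4  61.6] jawyaw -24.19 tilt 2.57 F [-1.9 -1.1  9. ] T [-0.38  0.81  0.11] w 24.0 q7 -1.32
[ 0.03982305  0.02070785 -0.99899215]
```

Call:
step_arm(
  motion=[
    [-0.12,0,0,0,0],
    [-0.15,0,0,0,0],
  ],
)

```text
time_s: 20.2
tcp_pos: [0.4694, 0.244, 0.1378]
eef_rot: [0.155, 0.684, -0.141, 0.699]
wrist_force: [0.5, -0.4, -3.0]
gripper_width: 0.0235
```

```bash
python3 -c "
from h import *
go2([510.3,-74.5],95,-35.2,[.0398,.0207],61.5)
"
```

```text
tool x [0.0256 0.0146] socket tilt deg [-0.81 -0.35] mouth now [468.5 243.6] mouth z 76.3
t20.2 tcp(mm) [469.4 244.  137.8] jawyaw -24.14 tilt 1.69 F [ 0.5 -0.4 -3. ] T [-0.07 -0.06 -0.04] w 23.5 q7 -1.23
dist mm 321.4 shift tool mm [ -22.3 -272.8  168.5] norm [-0.0742 -0.9092  0.5618]
yaw err -11.06 turn norm 0.0614
```

Call:
step_arm(
  motion=[
    [-0.07,-0.13,0.08,0,0],
    [-0.03,-0.138,0.085,0,0],
    [-0.01,-0.138,0.085,0,0],
    [-0.01,-0.138,0.085,0,0],
    [-0.01,-0.138,0.085,0,0],
  ],
)

```text
time_s: 20.7
tcp_pos: [0.5009, 0.0088, 0.1782]
eef_rot: [0.151, 0.683, -0.132, 0.702]
wrist_force: [1.2, 0.5, -3.2]
gripper_width: 0.0235
```

```bash
python3 -c "
from h import *
go2([510.3,-74.5],95,-35.2,[.0398,.0207],61.5)
"
```

```text
tool x [0.0315 0.0218] socket tilt deg [-0.47  0.06] mouth now [500.4   8.8] mouth z 116.7
t20.7 tcp(mm) [500.9   8.8 178.2] jawyaw -23.13 tilt 2.2 F [ 1.2  0.5 -3.2] T [-0.08 -0.13  0.02] w 23.5 q7 -0.64
dist mm 86.7 shift tool mm [ 20.1 -73.4  41.4] norm [ 0.0671 -0.2448  0.1379]
yaw err -12.07 turn norm 0.0671
```

Call:
step_arm(
  motion=[
    [0.02,-0.13,0.075,0,0],
    [0.02,-0.065,0.04,0.035,0],
    [0,0,0,0.03,0],
  ],
)

```text
time_s: 21.0
tcp_pos: [0.5082, -0.0708, 0.163]
eef_rot: [0.227, 0.665, -0.209, 0.68]
wrist_force: [0.3, 0.2, -3.2]
gripper_width: 0.0237
```

```bash
python3 -c "
from h import *
go2([510.3,-74.5],88,-35.2,[.0398,.0207],61.5)
"
```

```text
tool x [0.0287 0.018 ] socket tilt deg [-0.63 -0.15] mouth now [507.5 -71. ] mouth z 101.5
t21.0 tcp(mm) [508.2 -70.8 163. ] jawyaw -35.94 tilt 1.94 F [ 0.3  0.2 -3.2] T [-0.04  0.04 -0.  ] w 23.7 q7 -0.70
dist mm 14.2 shift tool mm [13.5 -1.6  4.2] norm [ 0.045  -0.0054  0.0139]
yaw err 0.74 turn norm -0.0041
```

Call:
step_arm(
  motion=[
    [0.035,-0.005,0.013,-0.004,0],
    [0,0,0,0,0],
  ],
)

```text
time_s: 21.2
tcp_pos: [0.5093, -0.0756, 0.1502]
eef_rot: [0.222, 0.667, -0.205, 0.681]
wrist_force: [0.1, 0.1, -3.0]
gripper_width: 0.0239
```

```bash
python3 -c "
from h import *
s=manip.read_camera('scene')
c=s[130:240,270:400,::-1]; cv2.imwrite('pics/s10z.png',cv2.resize(c,None,fx=5,fy=5,interpolation=cv2.INTER_CUBIC))
go2([510.3,-74.5],82,-35.2,[.0398,.0207],61.5)
"
```

```text
tool x [0.0266 0.0182] socket tilt deg [-0.76 -0.14] mouth now [508.9 -74.9] mouth z 89.5
t21.2 tcp(mm) [509.7 -74.8 151. ] jawyaw -35.17 tilt 1.85 F [-0.4 -0.  -3.4] T [-0.    0.06  0.02] w 23.9 q7 -0.69
dist mm 7.6 shift tool mm [7.5 0.9 0.8] norm [0.025  0.0032 0.0027]
yaw err -0.03 turn norm 0.0002
```

View pics/s10z.png

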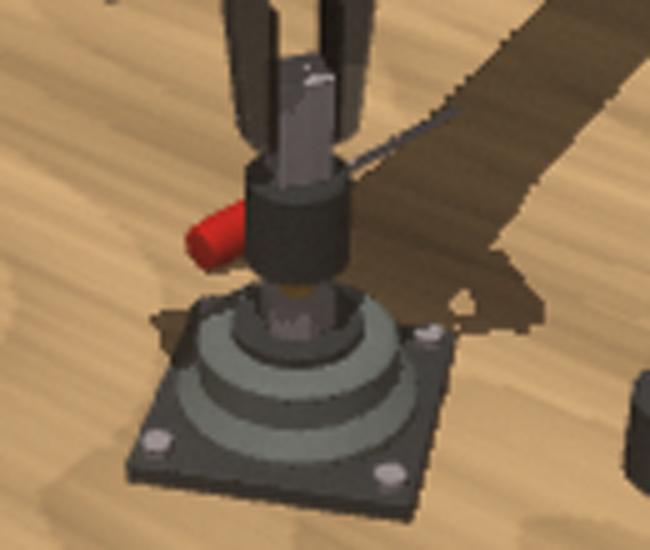

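Call:
step_arm(
  motion=[
    [0.035,0.004,0.003,0,0],
  ],
)

```text
time_s: 21.35
tcp_pos: [0.5124, -0.0733, 0.141]
eef_rot: [0.222, 0.666, -0.203, 0.682]
wrist_force: [1.5, 0.4, -4.1]
gripper_width: 0.0238
```

Call:
step_arm(
  motion=[
    [0.025,0,0,0,0],
  ],
)

```text
time_s: 21.45
tcp_pos: [0.5134, -0.0719, 0.1337]
eef_rot: [0.222, 0.666, -0.202, 0.683]
wrist_force: [-7.7, 6.0, 41.5]
gripper_width: 0.0237
```

```bash
python3 -c "
from h import *
go2([510.3,-74.5],73,-35.2,[.0398,.0207],61.5)
"
```

```text
tool x [0.0299 0.019 ] socket tilt deg [-0.57 -0.1 ] mouth now [512.7 -72. ] mouth z 72.2
t21.4 tcp(mm) [513.4 -71.9 133.7] jawyaw -34.91 tilt 2.03 F [-7.7  6.  41.5] T [1.77 2.14 0.04] w 23.7 q7 -0.70
dist mm 3.6 shift tool mm [-0.9 -3.5 -0.5] norm [-0.003  -0.0115 -0.0018]
yaw err -0.29 turn norm 0.0016
```

Call:
step_arm(
  motion=[
    [-0.002,-0.011,-0.002,0.001,0],
  ],
)

```text
time_s: 21.55
tcp_pos: [0.5121, -0.0724, 0.1344]
eef_rot: [0.222, 0.666, -0.202, 0.683]
wrist_force: [1.2, 0.1, -2.9]
gripper_width: 0.0241
```

Call:
step_arm(
  motion=[
    [0.006,-0.003,0,0,0],
  ],
)

```text
time_s: 21.65
tcp_pos: [0.5124, -0.0723, 0.1337]
eef_rot: [0.222, 0.666, -0.201, 0.684]
wrist_force: [-5.9, 0.4, 20.7]
gripper_width: 0.024
```

```bash
python3 -c "
from h import *
go2([510.3,-74.5],73,-35.2,[.0398,.0207],61.5)
"
```

```text
tool x [0.0327 0.0199] socket tilt deg [-0.41 -0.05] mouth now [512.  -72.3] mouth z 72.2
t21.6 tcp(mm) [512.4 -72.3 133.7] jawyaw -34.81 tilt 2.19 F [-5.9  0.4 20.7] T [-0.02  1.7  -0.03] w 24.0 q7 -0.70
dist mm 2.9 shift tool mm [-0.9 -2.7 -0.1] norm [-0.003  -0.009  -0.0004]
yaw err -0.39 turn norm 0.0022
```

Call:
step_arm(
  motion=[
    [-0.005,-0.009,-0.001,0.002,0],
  ],
)

```text
time_s: 21.75
tcp_pos: [0.5107, -0.0735, 0.1351]
eef_rot: [0.223, 0.665, -0.203, 0.683]
wrist_force: [0.7, -0.2, -4.0]
gripper_width: 0.0237
```

Call:
step_arm(
  motion=[
    [0.008,-0.004,0,0,0],
  ],
)

```text
time_s: 21.85
tcp_pos: [0.5108, -0.0742, 0.1338]
eef_rot: [0.223, 0.665, -0.202, 0.684]
wrist_force: [-5.2, 1.0, 24.9]
gripper_width: 0.0236
```

```bash
python3 -c "
from h import *
go2([510.3,-74.5],73,-35.2,[.0398,.0207],61.5)
"
```

```text
tool x [0.0344 0.0197] socket tilt deg [-0.31 -0.06] mouth now [510.5 -74.3] mouth z 72.3
t21.9 tcp(mm) [510.8 -74.2 133.8] jawyaw -35.02 tilt 2.27 F [-5.2  1.  24.9] T [0.59 1.51 0.05] w 23.6 q7 -0.70
dist mm 0.8 shift tool mm [-0.7 -0.3 -0. ] norm [-0.0024 -0.0008 -0.    ]
yaw err -0.18 turn norm 0.001
```

Call:
step_arm(
  motion=[
    [-0.003,-0.006,-0.001,0,0],
  ],
)

```text
time_s: 21.95
tcp_pos: [0.5097, -0.0751, 0.1347]
eef_rot: [0.223, 0.665, -0.202, 0.684]
wrist_force: [-0.4, -0.3, -3.1]
gripper_width: 0.0235
```

Call:
step_arm(
  motion=[
    [0.007,-0.004,0,0,0],
  ],
)

```text
time_s: 22.05
tcp_pos: [0.5098, -0.0758, 0.134]
eef_rot: [0.223, 0.664, -0.202, 0.685]
wrist_force: [-7.0, 1.3, 28.7]
gripper_width: 0.0238
```

```bash
python3 -c "
from h import *
go2([510.3,-74.5],73,-35.2,[.0398,.0207],61.5)
"
```

```text
tool x [0.0362 0.0194] socket tilt deg [-0.2  -0.07] mouth now [509.5 -75.9] mouth z 72.5
t22.1 tcp(mm) [509.8 -75.8 134. ] jawyaw -34.95 tilt 2.36 F [-7.   1.3 28.7] T [0.78 1.82 0.15] w 23.8 q7 -0.69
dist mm 1.6 shift tool mm [-0.4  1.6 -0.1] norm [-0.0014  0.0052 -0.0005]
yaw err -0.25 turn norm 0.0014
```

Call:
step_arm(
  motion=[
    [-0.012,0.004,0.001,-0.042,0],
    [-0.002,0,0,-0.042,0],
    [-0.002,0,0,-0.042,0],
    [-0.002,0,0,-0.04,0],
  ],
)

```text
time_s: 22.45
tcp_pos: [0.5091, -0.0748, 0.1376]
eef_rot: [0.031, 0.695, -0.017, 0.718]
wrist_force: [0.7, 0.7, -4.2]
gripper_width: 0.0241
```

```bash
python3 -c "
from h import *
go2([510.3,-74.5],74,-5.2,[.0398,.0207],61.5)
"
```

```text
tool x [0.0342 0.0191] socket tilt deg [-0.32 -0.09] mouth now [508.7 -74.9] mouth z 76.1
t22.4 tcp(mm) [509.1 -74.8 137.6] jawyaw -3.86 tilt 2.25 F [ 0.7  0.7 -4.2] T [-0.09  0.02  0.04] w 24.1 q7 -0.21
dist mm 2.7 shift tool mm [2.2 0.5 1.5] norm [0.0073 0.0017 0.0049]
yaw err -1.34 turn norm 0.0075
```

Call:
step_arm(
  motion=[
    [0.007,0.002,0.005,0.007,0],
  ],
)

```text
time_s: 22.55
tcp_pos: [0.5101, -0.0745, 0.1348]
eef_rot: [0.039, 0.695, -0.024, 0.718]
wrist_force: [-1.6, -0.7, 2.9]
gripper_width: 0.024
```

Call:
step_arm(
  motion=[
    [0.012,0,0,0,0],
  ],
)

```text
time_s: 22.65
tcp_pos: [0.5099, -0.0741, 0.1308]
eef_rot: [0.041, 0.695, -0.025, 0.717]
wrist_force: [0.4, 1.6, -3.5]
gripper_width: 0.0233
```

```bash
python3 -c "
from h import *
go2([510.3,-74.5],73,-5.2,[.0398,.0207],61.5)
"
```

```text
tool x [0.0323 0.0204] socket tilt deg [-0.43 -0.02] mouth now [509.4 -74.1] mouth z 69.3
t22.6 tcp(mm) [509.9 -74.1 130.8] jawyaw -5.38 tilt 2.19 F [ 0.4  1.6 -3.5] T [0.11 0.12 0.05] w 23.3 q7 -0.24
dist mm 3.9 shift tool mm [-3.7 -0.3  1. ] norm [-0.0124 -0.0009  0.0034]
yaw err 0.18 turn norm -0.001
```

Call:
step_arm(
  motion=[
    [0.02,0,-0.0006,0,0],
  ],
)

```text
time_s: 22.75
tcp_pos: [0.5098, -0.0739, 0.1241]
eef_rot: [0.042, 0.695, -0.026, 0.717]
wrist_force: [-0.2, -0.2, -3.7]
gripper_width: 0.0235
```

Call:
step_arm(
  motion=[
    [0.02,0,-0.0006,0,0],
  ],
)

```text
time_s: 22.85
tcp_pos: [0.5097, -0.0738, 0.1172]
eef_rot: [0.042, 0.695, -0.027, 0.717]
wrist_force: [-0.3, 1.2, -3.3]
gripper_width: 0.0239
```

```bash
python3 -c "
from h import *
go2([510.3,-74.5],55,-5.2,[.0398,.0207],61.5)
"
```

```text
tool x [0.0321 0.0203] socket tilt deg [-0.44 -0.03] mouth now [509.2 -73.8] mouth z 55.7
t22.9 tcp(mm) [509.7 -73.8 117.2] jawyaw -5.58 tilt 2.17 F [-0.3  1.2 -3.3] T [-0.05 -0.01  0.01] w 23.9 q7 -0.26
dist mm 1.5 shift tool mm [ 0.7 -0.6  1.1] norm [ 0.0023 -0.0019  0.0038]
yaw err 0.38 turn norm -0.0021
```

Q fits. Seat it with a modest push.

Call:
step_arm(
  motion=[
    [0.006,0,0,0,0],
  ],
)

```text
time_s: 22.95
tcp_pos: [0.5101, -0.0742, 0.1166]
eef_rot: [0.042, 0.695, -0.028, 0.717]
wrist_force: [-9.6, -2.1, 35.1]
gripper_width: 0.0237
```

Call:
step_arm(
  motion=[
    [0.004,0,0,0,0],
  ],
)

```text
time_s: 23.05
tcp_pos: [0.51, -0.0741, 0.1168]
eef_rot: [0.042, 0.696, -0.029, 0.716]
wrist_force: [-6.8, 0.6, 18.6]
gripper_width: 0.0242
```

Call:
step_arm(
  motion=[
    [0.004,0,0,0,0],
  ],
)

```text
time_s: 23.15
tcp_pos: [0.5099, -0.0739, 0.1169]
eef_rot: [0.042, 0.696, -0.029, 0.716]
wrist_force: [-5.6, -0.0, 14.2]
gripper_width: 0.0238
```

```bash
python3 -c "
from h import *
go2([510.3,-74.5],55,-5.2,[.0398,.0207],61.5)
s=manip.read_camera('scene')
cv2.imwrite('pics/s11.png',s[:,:,::-1])
c=s[130:240,270:400,::-1]; cv2.imwrite('pics/s11z.png',cv2.resize(c,None,fx=5,fy=5,interpolation=cv2.INTER_CUBIC))
st()
"
```

```text
tool x [0.0292 0.0162] socket tilt deg [-0.61 -0.26] mouth now [509.2 -74.2] mouth z 55.4
t23.1 tcp(mm) [509.9 -73.9 116.9] jawyaw -5.76 tilt 1.91 F [-5.6 -0.  14.2] T [0.38 1.7  0.12] w 23.8 q7 -0.26
dist mm 1.2 shift tool mm [ 0.4 -0.2  1.1] norm [ 0.0013 -0.0008  0.0036]
yaw err 0.56 turn norm -0.0031
t23.2 tcp(mm) [509.9 -73.9 116.8] jawyaw -5.75 tilt 1.91 F [-6.2 -0.4 15.9] T [0.32 1.82 0.12] w 23.5 q7 -0.26
```

View pics/s11z.png

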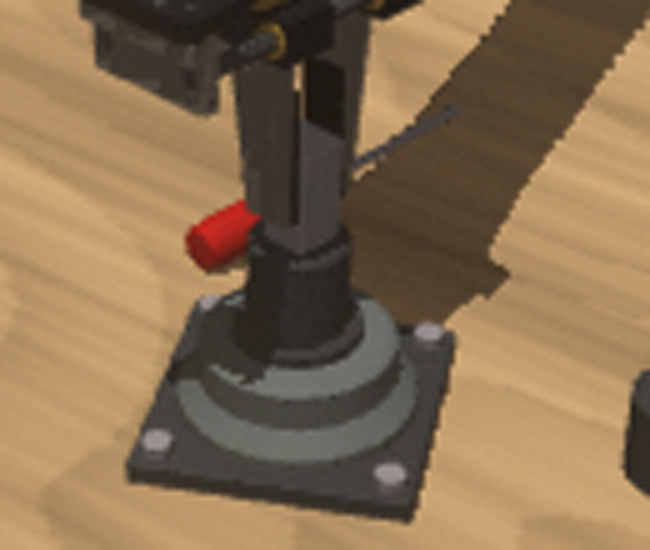

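View pics/s11.png

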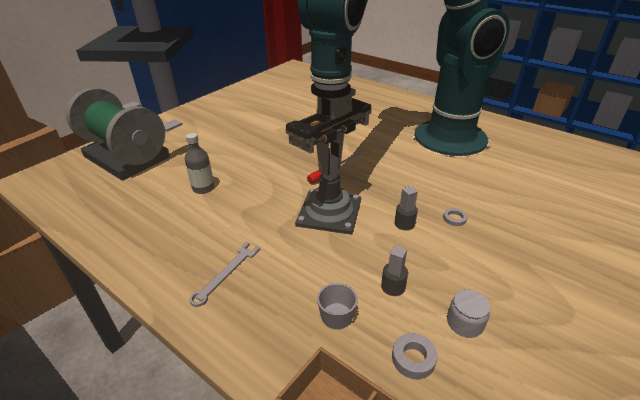

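Call:
step_arm(
  motion=[
    [0.007,0,0,0,0],
  ],
)

```text
time_s: 23.3
tcp_pos: [0.5101, -0.074, 0.1167]
eef_rot: [0.041, 0.696, -0.03, 0.716]
wrist_force: [-8.6, -0.5, 26.5]
gripper_width: 0.0236
```

```bash
python3 -c "
from h import *
go2([510.3,-74.5],55,-5.2,[.0398,.0207],61.5)
s=manip.read_camera('scene'); st()
"
```

```text
tool x [0.0286 0.0141] socket tilt deg [-0.64 -0.38] mouth now [509.4 -74.4] mouth z 55.2
t23.3 tcp(mm) [510.1 -74.  116.7] jawyaw -5.80 tilt 1.83 F [-8.6 -0.5 26.5] T [0.3  2.73 0.16] w 23.6 q7 -0.27
dist mm 0.9 shift tool mm [ 0.2 -0.   0.9] norm [ 0.0007 -0.      0.003 ]
yaw err 0.6 turn norm -0.0034
t23.4 tcp(mm) [510.1 -73.9 116.8] jawyaw -5.80 tilt 1.82 F [-7.9  0.  21.9] T [0.32 2.36 0.15] w 23.5 q7 -0.27
```

```bash
python3 -c "
from workcell import manip
print(manip.hand_in())"
```

```text
the job is handed in; nothing more can be done
None
```

The third socket I tried fits. It is the one that stood furthest to the robot's left, near (477, 248) mm. It is pushed down over the nut and still held by its square adapter. I handed in at about 23 s of the 72 s allowed.

- **The two that did not fit:** both stopped at the nut's top, with the mouth at about 73 mm, at both 30°-apart turns and at several small offsets. I stood each back upright within about 5 mm of where it came from. The last scene picture shows both standing.
- **The one that fits:** it stopped at the nut's top at the first turn and went in after a 30° turn. It dropped about 17 mm until the arm's force readings showed contact, with the mouth at about 55 mm. The last view shows no nut between the socket and the washer.
- **State at hand-in:** the push was 22–26 N and the jaws were 23.5 mm apart on the 24 mm adapter.
- **Forces:** the highest wrist force I read was about 69 N, while setting the first socket down.
- **Bystanders:** the spacer, tin, bottle, bearing, spanner and cup look unmoved in the last scene view. The screwdriver is partly hidden by the arm, but what shows of it is in place.

Two checks did not agree fully:

- **Camera offset:** the two cameras differed by about 2–3 mm. I used the midpoint plus small trial offsets.
- **Tilt:** the tool ended tilted about 1.8°, because the arm drifts a little with each move. By the pose readings the socket itself leans about 0.7°, within the bore's play.

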